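# Bring four reagent bottles to one cap height on stepped risers

## Task

The four reagent bottles along the front of the bench have to stand with their caps all at the same height for the sampler: put each bottle upright in the middle of one of the four stepped grey risers, the tallest bottle on the lowest riser, the next tallest on the next lowest, and so on up to the shortest bottle on the highest riser. Keep the bottles upright on the way, and leave the sample cup and the beaker where they stand.

Things in the scene. Friction and masses are not known exactly. Their poses are not given: they have to be found in the camera images.
- blue_capped_mid (a point): Centre, half-way up, of the tallest of the four loose reagent bottles: a white bottle with a blue cap and blue band, 176 mm tall, round body 68 mm in diameter, closed, 0.2 to 0.6 kg; z points up. Its fixed round cap, 38 mm in diameter, takes up the top 20 mm and can be gripped from above; for 6 mm below the cap the neck is no wider than the cap, then the shoulder begins. It stands on the bench at the start.
- black_capped_mid (a point): Centre, half-way up, of the second tallest of the four loose reagent bottles: a brown bottle with a black cap, 160 mm tall, round body 74 mm in diameter, closed, 0.2 to 0.6 kg; z points up. Its fixed round cap, 40 mm in diameter, takes up the top 20 mm and can be gripped from above; for 6 mm below the cap the neck is no wider than the cap, then the shoulder begins. It stands on the bench at the start.
- white_capped_mid (a point): Centre, half-way up, of the third tallest of the four loose reagent bottles: a white bottle with a white cap and green band, 146 mm tall, round body 62 mm in diameter, closed, 0.2 to 0.6 kg; z points up. Its fixed round cap, 34 mm in diameter, takes up the top 20 mm and can be gripped from above; for 6 mm below the cap the neck is no wider than the cap, then the shoulder begins. It stands on the bench at the start.
- red_capped_mid (a point): Centre, half-way up, of the shortest of the four loose reagent bottles: a brown bottle with a red cap, 126 mm tall, round body 56 mm in diameter, closed, 0.2 to 0.6 kg; z points up. Its fixed round cap, 32 mm in diameter, takes up the top 20 mm and can be gripped from above; for 6 mm below the cap the neck is no wider than the cap, then the shoulder begins. It stands on the bench at the start.
- riser_1_top (a point): Centre of the flat top (z up) of the riser that is 10 mm high: a round grey plastic stand with a thin black rubber top, fixed to the bench, top 84 mm in diameter, 1 step like a round stair, straight-sided.
- riser_2_top (a point): Centre of the flat top (z up) of the riser that is 26 mm high: a round grey plastic stand with a thin black rubber top, fixed to the bench, top 84 mm in diameter, 2 steps like a round stair, foot 96 mm in diameter.
- riser_3_top (a point): Centre of the flat top (z up) of the riser that is 40 mm high: a round grey plastic stand with a thin black rubber top, fixed to the bench, top 84 mm in diameter, 3 steps like a round stair, foot 108 mm in diameter.
- riser_4_top (a point): Centre of the flat top (z up) of the riser that is 60 mm high: a round grey plastic stand with a thin black rubber top, fixed to the bench, top 84 mm in diameter, 4 steps like a round stair, foot 120 mm in diameter.
- cup_mid (a point): Centre, half-way up, of a loose sample cup with a yellow screw lid, 56 mm in diameter, 58 mm tall: a bystander among the bottles.
- beaker_mid (a point): Centre, half-way up, of a small loose clear beaker, 52 mm in diameter, 66 mm tall: a bystander among the bottles.
There are look-alikes about, which are no part of the job. Leave any yellow look-alike of the part that bears blue_capped_mid alone.

How it is judged:
By the outcome, as a careful person would: the job done as asked, in the order asked, and still so for the second after the job is handed in, with the robot touching nothing.
It also fails if it takes over 96 s, if anything falls off the work surface, if the arm or the gripper's body presses on something with over 40 N, if the wrist force passes 120 N, or if a joint passes its speed limit or range.

## Robot

A 6-joint arm with a two-finger parallel gripper is mounted at the origin on a cart in front of the work surface, level with it; the furniture and walls round the work are solid. World frame = base frame: x ahead of the robot, y to its left, z up, the work surface at z = 0. Lengths are in m, angles in rad, forces in N, time in s.
With the tool pointing down it reaches from about 0.35 to 0.975 m from the base axis. Payload 4.9 kg.
Tool frame: the origin (TCP) lies on the centre line of the jaws, within the pads' length; the fingertips stand manip.tcp_to_tips ahead of it and the grasp point (between the pads) lies 11 mm behind it (manip.tcp_to_tips is the distance from the TCP to the fingertips, in m); x points along the fingers, y is the direction in which the jaws open and shut, and the axes are right-handed (so a half turn about x gives the same grasp; the last joint's range is limited). The gripper opens to 85 mm and grips with 20 to 120 N. Pads are 22 mm wide; open, the fingers measure 114 mm over their backs; the gripper's body (76 mm by 85 mm) begins 54 mm behind the grasp point. The pads swing forward as they close: fully open they stand 13 mm farther back than shut.
Start: joints at [-1.426, 0.053, 1.613, -0, 1.476, -0.119], TCP at [0.163, -0.603, 0.239] pointing down, gripper open.
Joint ranges: [-3.01, 3.01], [-1.01, 2.22], [0.06, 2.58], [-1.02, 4.17], [0.09, 2.62], [-3.14, 3.14]. Speed limits (rad/s): [2.57, 2.57, 3.14, 3.14, 3.14, 3.14].

## Interface

Orientations are given as a unit quaternion [w, x, y, z].
In Python, from plant import status, imaging, workorder, manip gives the robot as it stands.
- The arm moves only by the tool carry_out, never from a script. Its argument "moves" is one flat list of numbers, 5 for each row, row after row: the opening, from 0 (shut) to 1 (fully open), then the shift along the tool's x, y, z in cm, then the turn about the tool's x in rad. In form: [claw, tx, ty, tz, twist, claw, tx, ty, tz, twist, ...]. A call has 1 to 12 rows; each row is the pose to reach, as a shift and turn from the pose commanded when the call began, along the tool's axes at that moment; what a row does not reach only later rows make up. A row lasts 1/12 s, in which the tool goes at most 41.7 mm and 7.16 degrees, less where a joint would pass 70% of its speed; a pose out of reach is approached as far as the arm can. A call with a gripper value outside its range is refused whole. The fingers move at their own pace and stop on an object; the grip force is fixed at half the most. Time passes only in rows, so rows that repeat a pose let the fingers close. It gives the time, the measured TCP pose, the force and the opening at its end, in the units of the state.
- status.state(): the state, without advancing time (a new reading comes with each control period).
- imaging.grab_frame(name): name is "scene" or "top" or "wrist"; returns the picture (384x512x3 uint8, red, green, blue); there is no depth.
- imaging.camera_info(name): a dict with "K" (3x3 intrinsics, pixels), "dist" ([k1, k2, p1, p2, k3] as OpenCV has them; the pictures are not rectified), "R" (3x3) and "t" (3): a world point X has camera coordinates R X + t. Camera axes: x right, y down, z forward; pixel columns grow to the right and rows downward; lengths in m; the calibration is good to about 2 mm. A picture is of the moment at which its call begins: read the wrist's pose just before it. camera_info takes no time and is no camera call; for the wrist camera it gives the pose at the moment of the call.
- workorder.job_done(): hands the job in, once; it reports no verdict.
The state is a dict: "time": time; "joint_pos": joint angles; "joint_vel": joint speeds; "joint_efforts": joint torques, N m; "tool_pos": TCP position; "tool_rot": TCP orientation; "contact_force": force on the tool from outside, world axes, zero at the start; "ft_torque": the same for the moment, N m; "gripper_width": opening from 0.0 (shut) to 1.0 (fully open).
Only numpy, scipy, OpenCV 4.12 (cv2) and the standard library are available. Lean on these libraries where they do the work, as an engineer would, in place of code of your own. Each camera call takes 0.05 s, during which the arm holds its last target.

## Working session

There is one attempt and no reset: what is moved stays moved. The work goes in short steps, Python scripts to look and compute and a tool call to move; the robot and the scene stay as the last step left them, time stands still between calls to the robot, and variables do not carry over. Pictures are saved under pics/ and viewed, and the job is handed in when it is done.

Besides the shell and the picture viewer there is one more tool, called in YAML: its name, and indented under it one key for each argument. carry_out: Moves the arm, as the interface text tells. Its arguments: {"type":"object","properties":{"moves":{"type":"array","items":{"type":"number"}}},"required":["moves"]}

```bash
mkdir -p pics; ls; python3 - <<'E'
from plant import status, imaging, workorder, manip
import cv2,numpy as np
print(status.state()); print(manip.tcp_to_tips)
for n in ["scene","top"]:
    f=imaging.grab_frame(n); cv2.imwrite(f"pics/{n}0.png",f[:,:,::-1]); np.save(f"pics/{n}0.npy",f)
    c=imaging.camera_info(n); print(n,c)
E
```

```text
pics
{'time': 0.0, 'joint_pos': array([-1.42600583e+00,  5.33628902e-02,  1.61434363e+00, -2.81763732e-05,
        1.47599410e+00, -1.19013272e-01]), 'joint_vel': array([ 0.00069968,  0.00104878,  0.00024485, -0.00039937,  0.00069943,
       -0.00148203]), 'joint_efforts': array([-2.82698975e-04, -3.93686557e+01, -3.70173132e+01, -7.98338419e-05,
        6.98415228e-03, -9.40680962e-06]), 'tool_pos': array([ 0.16286551, -0.6027574 ,  0.23802962]), 'tool_rot': array([-0.09225431, -0.7009445 , -0.09374448,  0.70098354]), 'contact_force': array([ 0.24256377,  0.42939048, -1.11942498]), 'ft_torque': array([ 0.05018621, -0.0378209 ,  0.02651406]), 'gripper_width': 1.0003203342125142}
0.008
scene {'K': array([[466.52064406,   0.        , 256.63480539],
       [  0.        , 466.52064406, 194.20707026],
       [  0.        ,   0.        ,   1.        ]]), 'dist': array([-0.00523251,  0.        ,  0.        ,  0.        ,  0.        ]), 'R': array([[ 0.45493083, -0.89039998, -0.01502708],
       [-0.60907745, -0.29879617, -0.73467375],
       [ 0.64966346,  0.34337839, -0.67825414]]), 't': array([-0.38676303,  0.29353505,  1.62768231])}
top {'K': array([[482.82154628,   0.        , 251.00882305],
       [  0.        , 482.82154628, 196.9341429 ],
       [  0.        ,   0.        ,   1.        ]]), 'dist': array([-0.02152244,  0.        ,  0.        ,  0.        ,  0.        ]), 'R': array([[-0.48612392, -0.87378738, -0.01338501],
       [-0.68694412,  0.3915533 , -0.61220404],
       [ 0.54017711, -0.28841227, -0.79058653]]), 't': array([0.07481073, 0.4428605 , 1.68676908])}
```

View pics/scene0.png

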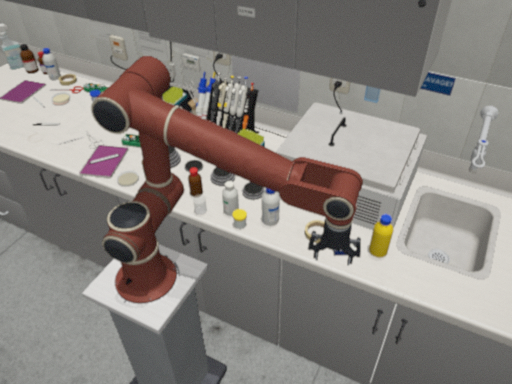

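View pics/top0.png

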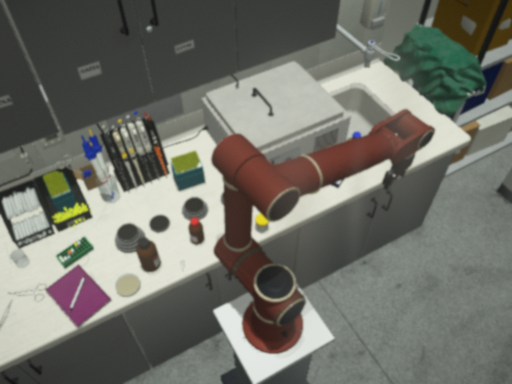

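```bash
python3 - <<'E'
import cv2,numpy as np
s=cv2.imread('pics/scene0.png');t=cv2.imread('pics/top0.png')
cv2.imwrite('pics/s_crop.png',cv2.resize(s[130:270,140:300],None,fx=5,fy=4.28*1,interpolation=cv2.INTER_CUBIC))
cv2.imwrite('pics/t_crop.png',cv2.resize(t[170:290,90:290],None,fx=4,fy=4,interpolation=cv2.INTER_CUBIC))
E
```

```text
(no output)
```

View pics/s_crop.png

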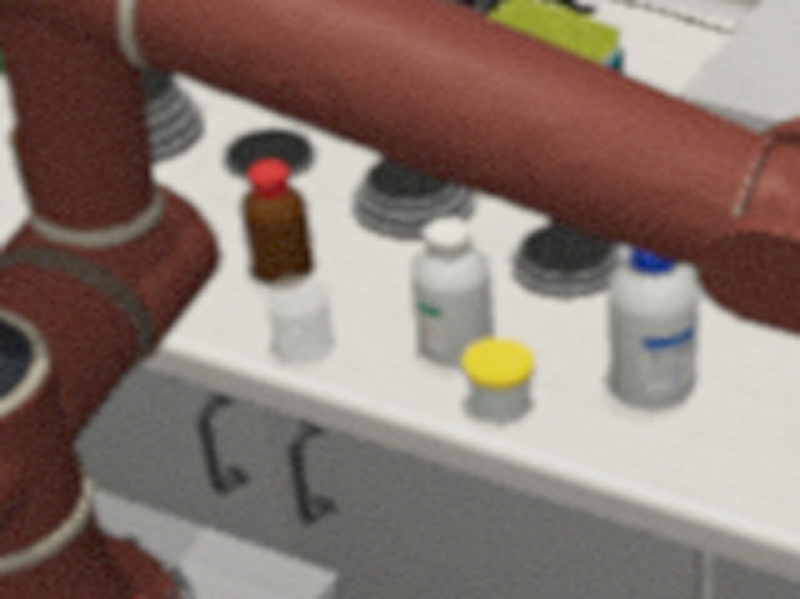

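View pics/t_crop.png

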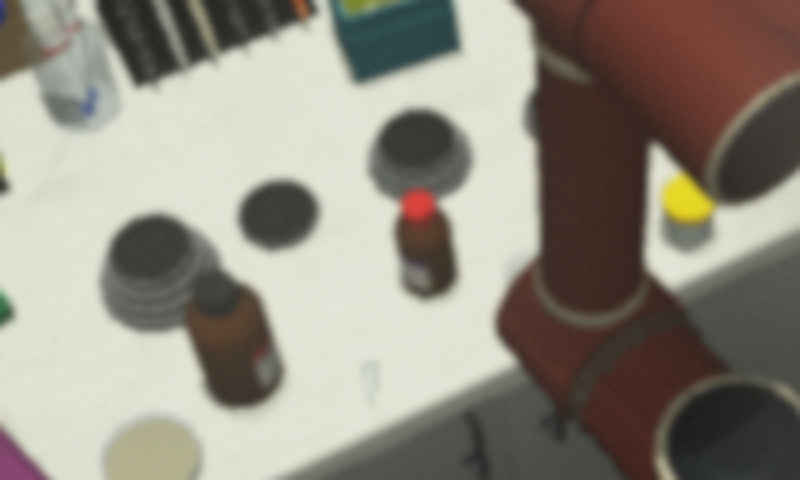

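```bash
cat > h.py <<'E'
import cv2,numpy as np
from plant import status, imaging, manip
def ray(c,u,v):
    p=cv2.undistortPoints(np.array([[[u,v]]],float),c['K'],c['dist'])[0,0]
    R=c['R'];d=R.T@np.array([p[0],p[1],1]);o=-R.T@c['t'];return o,d
def onz(c,u,v,z):
    o,d=ray(c,u,v);return o+d*(z-o[2])/d[2]
def proj(c,X):
    r,_=cv2.Rodrigues(c['R']);return cv2.projectPoints(np.atleast_2d(X).astype(float),r,c['t'],c['K'],c['dist'])[0][:,0]
E
python3 - <<'E'
from h import *
S=imaging.camera_info('scene');T=imaging.camera_info('top')
fs=lambda x,y:(140+(x+.5)/5-.5,130+(y+.5)/(599/140)-.5)
ft=lambda x,y:(90+(x+.5)/4-.5,170+(y+.5)/4-.5)
for n,c,p,z in [('red',S,fs(268,177),.116),('red',T,ft(418,205),.116),('white',S,fs(447,235),.136),('black',T,ft(215,292),.150),('blue',S,fs(653,258),.166),
 ('cup',S,fs(498,362),.056),('cup',T,ft(688,198),.056),('beakerbase',S,fs(300,352),0),
 ('r1',S,fs(270,154),.01),('r1',T,ft(279,214),.01),('r3',T,ft(416,140),.04),('r3',S,fs(416,173),.04),('r4',T,ft(152,247),.06),('r2',S,fs(566,245),.026)]:
    print(n,onz(c,*p,z).round(4))
E
```

```text
red [0.4548 0.0821 0.116 ]
red [0.4537 0.0766 0.116 ]
white [ 0.4274 -0.0999  0.136 ]
black [0.4341 0.2816 0.15  ]
blue [ 0.4392 -0.2685  0.166 ]
cup [ 0.373  -0.1703  0.056 ]
cup [ 0.3715 -0.1696  0.056 ]
beakerbase [0.3624 0.007  0.    ]
r1 [0.5894 0.1801 0.01  ]
r1 [0.5859 0.1819 0.01  ]
r3 [0.5801 0.029  0.04  ]
r3 [0.5892 0.0284 0.04  ]
r4 [0.5744 0.31   0.06  ]
r2 [ 0.5637 -0.129   0.026 ]
```

```bash
cat >> h.py <<'E'
from scipy.spatial.transform import Rotation as Ro
def axes(q): return Ro.from_quat(np.r_[q[1:],q[0]]).as_matrix()
def yaw(M): # direction of jaw axis
    return np.arctan2(M[1,1],M[0,1])
def plan(*wps,jaw=None):
    s=status.state();M=axes(s['tool_rot']);p=s['tool_pos']
    print('t',round(s['time'],2),'pos',p.round(4),'jaw deg',np.degrees(yaw(M)).round(2),'xaxis',M[:,0].round(4),'w',round(s['gripper_width'],3))
    for w in wps:
        d=M.T@(np.array(w)-p)*100; print('to',w,'shift cm',d.round(2),'dist',round(float(np.linalg.norm(np.array(w)-p)),3))
    if jaw is not None:
        a=(np.radians(jaw)-yaw(M)+np.pi/2)%np.pi-np.pi/2; print('twist',round(-a if M[2,0]<0 else a,3))
E
python3 - <<'E'
from h import *
plan([.163,-.603,.33],[.4392,-.2685,.33],jaw=0)
plan(jaw=90)
S=imaging.camera_info('scene');print(onz(S,381,253,0))
print(status.state()['joint_pos'])
f=imaging.grab_frame('wrist');cv2.imwrite('pics/w0.png',f[:,:,::-1]);c=imaging.camera_info('wrist');print(-c['R'].T@c['t'],c['R'])
E
```

```text
t 0.1 pos [ 0.1629 -0.6028  0.2382] jaw deg -74.89 xaxis [-3.0e-04  1.8e-03 -1.0e+00] w 0.997
to [0.163, -0.603, 0.33] shift cm [-9.18  0.   -0.01] dist 0.092
to [0.4392, -0.2685, 0.33] shift cm [ -9.13 -25.09 -35.4 ] dist 0.443
twist -1.307
t 0.1 pos [ 0.1629 -0.6028  0.2382] jaw deg -74.89 xaxis [-3.0e-04  1.8e-03 -1.0e+00] w 0.997
twist 0.264
[ 4.74303652e-01 -6.99886435e-01 -2.22044605e-16]
[-1.42600886e+00  5.33168197e-02  1.61415395e+00 -6.80992223e-08
  1.47599075e+00 -1.18998552e-01]
[ 0.22797906 -0.58581157  0.37404298] [[ 2.59902977e-01 -9.65634661e-01 -3.80390390e-04]
 [-9.30556508e-01 -2.50566778e-01  2.66984785e-01]
 [-2.57905076e-01 -6.90361658e-02 -9.63700669e-01]]
```

View pics/w0.png

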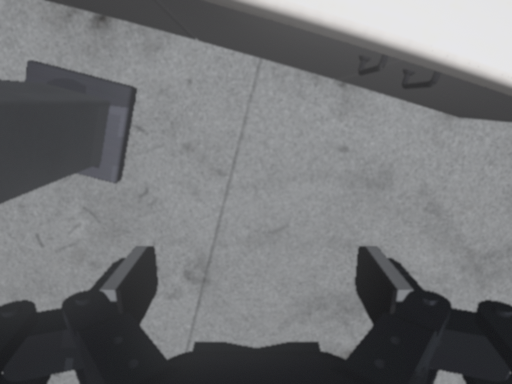

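carry_out:
  moves: [1,-4,0,0,0,1,-8,0,0,0.0,1,-10,-2.5,-3.5,0.05,1,-10,-5,-7,0.1,1,-10,-7.5,-10.5,0.15,1,-10,-10,-14,0.2,1,-10,-12.5,-17.5,0.26,1,-10,-15,-21,0.264,1,-10,-17.5,-24.5,0.264,1,-10,-20,-28,0.264,1,-10,-22.5,-31.5,0.264,1,-10,-25,-35.4,0.264]

```text
time: 1.15
tool_pos: [0.4265, -0.2832, 0.3392]
tool_rot: [-0.0, 0.707, -0.0, -0.707]
contact_force: [0.2, -0.1, -0.3]
gripper_width: 1.0
```

```bash
python3 - <<'E'
from h import *
plan(); print(status.state()['joint_pos'])
c=imaging.camera_info('wrist');f=imaging.grab_frame('wrist');cv2.imwrite('pics/w1.png',f[:,:,::-1]);print(onz(c,256,192,.176));plan()
np.savez('pics/w1.npz',**c)
for n in ["scene","top"]:
    f=imaging.grab_frame(n); cv2.imwrite(f"pics/{n}1.png",f[:,:,::-1])
E
```

```text
t 1.15 pos [ 0.4265 -0.2832  0.3392] jaw deg -90.02 xaxis [ 1.e-04 -1.e-04 -1.e+00] w 1.0
[-7.31599647e-01 -2.59849059e-01  1.73885685e+00 -1.73362987e-05
  1.66246652e+00  8.39603882e-01]
[ 0.41300041 -0.28376473  0.176     ]
t 1.2 pos [ 0.4306 -0.2779  0.3392] jaw deg -89.58 xaxis [ 0.0037  0.0046 -1.    ] w 1.003
```

View pics/w1.png

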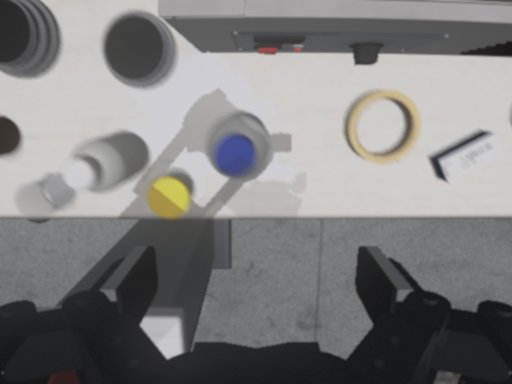

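View pics/top1.png

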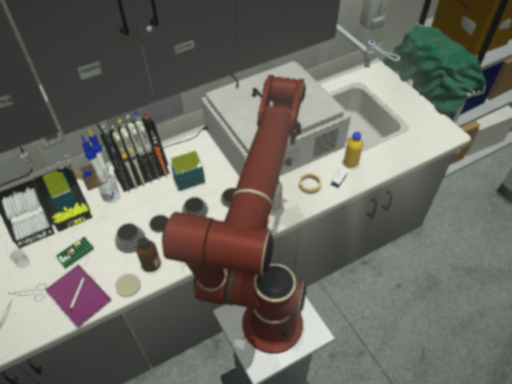

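View pics/scene1.png

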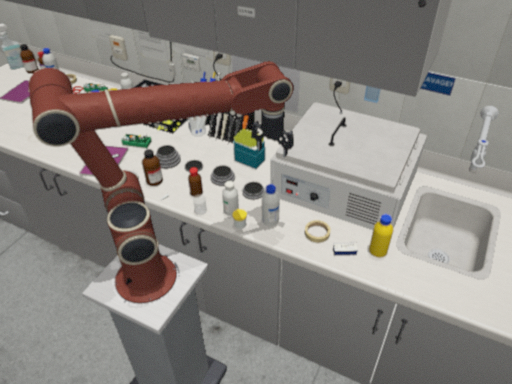

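```bash
python3 - <<'E'
from h import *
s=cv2.imread('pics/scene1.png')
cv2.imwrite('pics/s1a.png',cv2.resize(s[140:230,135:215],None,fx=6.5,fy=6.5,interpolation=cv2.INTER_CUBIC))
cv2.imwrite('pics/s1b.png',cv2.resize(s[150:240,205:295],None,fx=6.5,fy=6.5,interpolation=cv2.INTER_CUBIC))
plan()
c=imaging.camera_info('wrist');f=imaging.grab_frame('wrist');cv2.imwrite('pics/w2.png',f[:,:,::-1]);
np.savez('pics/w2.npz',**c);plan()
cv2.imwrite('pics/w2c.png',cv2.resize(f[80:240,140:300,::-1],None,fx=3.7,fy=3.7,interpolation=cv2.INTER_CUBIC))
E
```

```text
t 1.3 pos [ 0.4271 -0.2829  0.339 ] jaw deg -89.7 xaxis [-4.e-04  3.e-04 -1.e+00] w 0.999
t 1.35 pos [ 0.4262 -0.2843  0.3389] jaw deg -89.86 xaxis [-8.e-04  0.e+00 -1.e+00] w 1.001
```

View pics/s1a.png

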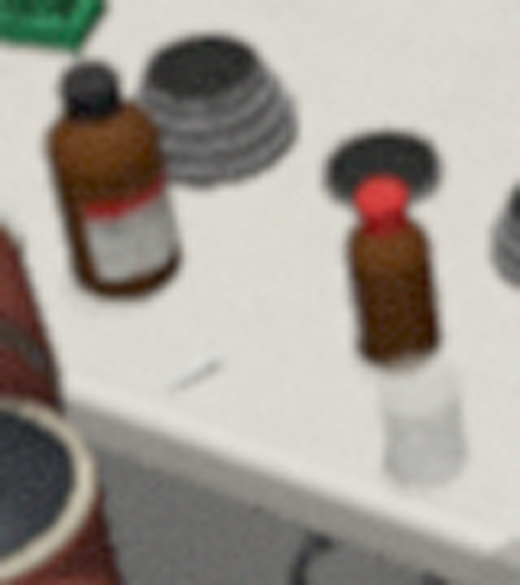

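View pics/s1b.png

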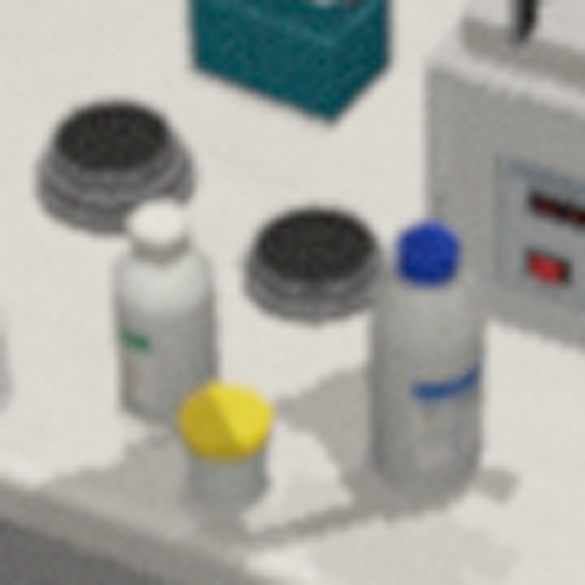

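View pics/w2.png

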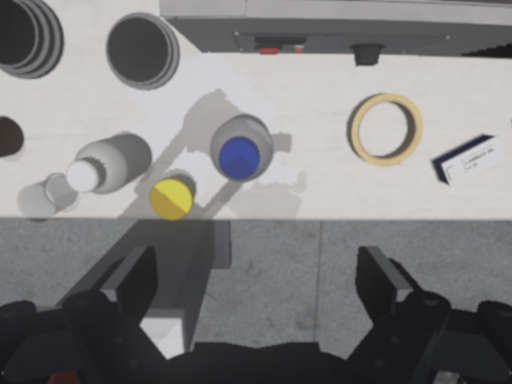

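```bash
python3 - <<'E'
from h import *
S=imaging.camera_info('scene');T=imaging.camera_info('top');W=dict(np.load('pics/w2.npz'))
fa=lambda x,y:(135+(x+.5)/6.5-.5,140+(y+.5)/6.5-.5)
fb=lambda x,y:(205+(x+.5)/6.5-.5,150+(y+.5)/6.5-.5)
for n,c,p,z in [('black',S,fa(92,90),.150),('red',S,fa(382,205),.116),('white',S,fb(158,230),.136),('white',W,(84,176),.146),('blue',S,fb(428,253),.166),('blue',W,(239,158),.176),('cup',S,fb(226,421),.056),('cup',W,(171,199),.058),('r4',S,fa(208,67),.06),('r1',S,fa(384,165),.01),('r3',S,fb(112,135),.04),('r2',S,fb(314,248),.026),('r2',W,(141,49),.026),('beaker base',S,fa(424,468),0),('beaker base',W,(38,202),0),('boxcorner base',W,(205,52),0.0),('boxcorner base',S,fb(430,205),0.0),('boxcorner top',S,fb(430,62),0.15),('boxcorner top',S,fb(430,62),0.13)]:
    print(n,onz(c,*p,z).round(4))
E
```

```text
black [0.4366 0.2815 0.15  ]
red [0.4544 0.0811 0.116 ]
white [ 0.4251 -0.1007  0.136 ]
white [ 0.4216 -0.109   0.146 ]
blue [ 0.4466 -0.2659  0.166 ]
blue [ 0.4451 -0.2681  0.176 ]
cup [ 0.3727 -0.1711  0.056 ]
cup [ 0.3717 -0.1735  0.058 ]
r4 [0.5804 0.3102 0.06  ]
r1 [0.5934 0.1824 0.01  ]
r3 [0.5857 0.0312 0.04  ]
r2 [ 0.5591 -0.1317  0.026 ]
r2 [ 0.5585 -0.1385  0.026 ]
beaker base [0.3643 0.0072 0.    ]
beaker base [0.3489 0.0456 0.    ]
boxcorner base [ 0.5579 -0.2154 -0.    ]
boxcorner base [ 0.6559 -0.167   0.    ]
boxcorner top [ 0.6212 -0.1828  0.15  ]
boxcorner top [ 0.644 -0.172  0.13 ]
```

```bash
python3 - <<'E'
from h import *
plan([.4455,-.2675,.26],jaw=90)
E
```

```text
t 1.35 pos [ 0.4262 -0.2843  0.3389] jaw deg -89.86 xaxis [-8.e-04  0.e+00 -1.e+00] w 1.001
to [0.4455, -0.2675, 0.26] shift cm [ 7.89 -1.68 -1.94] dist 0.083
twist 0.002
```

carry_out:
  moves: [1,3,-1.7,-1.9,0,1,6,-1.7,-1.9,0,1,7.9,-1.7,-1.9,0,1,7.9,-1.7,-1.9,0,1,7.9,-1.7,-1.9,0]

```text
time: 1.77
tool_pos: [0.4435, -0.269, 0.2591]
tool_rot: [0.001, -0.706, 0.0, 0.708]
contact_force: [0.1, 0.6, 0.7]
gripper_width: 1.002
```

```bash
cat > look.py <<'E'
from h import *
import sys
k=sys.argv[1]
plan(jaw=90)
c=imaging.camera_info('wrist');f=imaging.grab_frame('wrist');cv2.imwrite(f'pics/{k}.png',f[:,:,::-1])
np.savez(f'pics/{k}.npz',**c);print(status.state()['tool_pos'].round(4))
E
python3 look.py w3
```

```text
t 1.77 pos [ 0.4435 -0.269   0.2591] jaw deg -90.14 xaxis [-0.0025  0.0016 -1.    ] w 1.002
twist -0.002
[ 0.4444 -0.2694  0.2611]
```

View pics/w3.png

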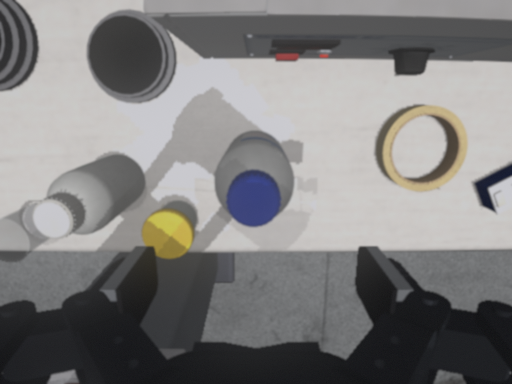

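```bash
python3 - <<'E'
from h import *
W=dict(np.load('pics/w3.npz'))
for n,p,z in [('blue',(253.5,198.5),.176),('r2',(128,56),.026),('white',(54,217),.146),('boxtop?',(145,13),.15)]: print(n,onz(W,*p,z).round(4))
print(-W['R'].T@W['t'])
p=status.state()['tool_pos']; print(proj(W,[p+[0,0,-.08],p]))
plan([.4455,-.2685,.160])
E
```

```text
blue [ 0.4469 -0.2676  0.176 ]
r2 [ 0.5574 -0.1367  0.026 ]
white [ 0.4231 -0.1075  0.146 ]
boxtop? [ 0.5691 -0.1953  0.15  ]
[ 0.51126899 -0.26967672  0.39465501]
[[256.1932194  204.33680466]
 [256.18111962 259.01336235]]
t 1.82 pos [ 0.4444 -0.2694  0.2611] jaw deg -90.13 xaxis [ 3.e-04 -5.e-04 -1.e+00] w 1.002
to [0.4455, -0.2685, 0.16] shift cm [10.11 -0.1  -0.11] dist 0.101
```

carry_out:
  moves: [1,3,-0.15,-0.2,0,1,6,-0.15,-0.2,0,1,8.5,-0.15,-0.2,0,1,10.1,-0.15,-0.2,0,1,10.1,-0.15,-0.2,0,0,10.1,-0.15,-0.2,0,0,10.1,-0.15,-0.2,0,0,10.1,-0.15,-0.2,0,0,10.1,-0.15,-0.2,0,0,10.1,-0.15,-0.2,0]

```text
time: 2.65
tool_pos: [0.4481, -0.2675, 0.162]
tool_rot: [0.001, 0.708, -0.001, -0.706]
contact_force: [-0.4, 0.9, 5.2]
gripper_width: 0.421
```

carry_out:
  moves: [0,0,0,0,0,0,0,0,0,0,0,0,0,0,0,0,0,0,0,0]

```text
time: 2.98
tool_pos: [0.4481, -0.2675, 0.1619]
tool_rot: [0.001, 0.708, -0.001, -0.706]
contact_force: [-1.0, -0.1, 6.5]
gripper_width: 0.429
```

```bash
python3 - <<'E'
from h import *
plan([.448,-.268,.355],[.515,.182,.355],jaw=90)
E
```

```text
t 2.98 pos [ 0.4481 -0.2675  0.1619] jaw deg -90.0 xaxis [ 0.0034 -0.0024 -1.    ] w 0.429
to [0.448, -0.268, 0.355] shift cm [-19.31   0.1   -0.06] dist 0.193
to [0.515, 0.182, 0.355] shift cm [-19.39 -44.9   -6.76] dist 0.494
twist -0.0
```

carry_out:
  moves: [0,-1,0,0,0,0,-3,0,0,0,0,-6,0,0,0,0,-9,0,0,0,0,-12,0,0,0,0,-15,0,0,0,0,-18,0,0,0,0,-19.5,0,0,0,0,-19.5,0,0,0]

```text
time: 3.73
tool_pos: [0.4478, -0.2675, 0.3592]
tool_rot: [0.002, 0.709, -0.002, -0.705]
contact_force: [0.6, 0.6, -2.5]
gripper_width: 0.423
```

```bash
python3 - <<'E'
from h import *
plan([.515,.182,.355],jaw=90); print(status.state()['contact_force'],status.state()['joint_pos'])
E
```

```text
t 3.73 pos [ 0.4478 -0.2675  0.3592] jaw deg -90.01 xaxis [ 0.006 -0.005 -1.   ] w 0.423
to [0.515, 0.182, 0.355] shift cm [  0.24 -44.95  -6.71] dist 0.455
twist -0.0
[ 0.56760803  0.56465267 -2.50319672] [-6.81143564e-01 -2.43406252e-01  1.69278529e+00 -4.58147510e-05
  1.68440760e+00  8.89819566e-01]
```

carry_out:
  moves: [0,0,-2,-0.3,0,0,0,-5,-0.7,0,0,0,-9,-1.3,0,0,0,-13,-1.9,0,0,0,-17,-2.5,0,0,0,-21,-3.1,0,0,0,-25,-3.7,0,0,0,-29,-4.3,0,0,0,-33,-4.9,0,0,0,-37,-5.5,0,0,0,-40,-6,0,0,0,-42,-6.3,0]

```text
time: 4.73
tool_pos: [0.5089, 0.1562, 0.3509]
tool_rot: [-0.001, -0.705, -0.001, 0.709]
contact_force: [-0.2, -0.4, -3.6]
gripper_width: 0.423
```

carry_out:
  moves: [0,0,-1.5,-0.2,0,0,0,-3,-0.4,0,0,0,-3,-0.4,0]

```text
time: 4.98
tool_pos: [0.513, 0.1855, 0.3508]
tool_rot: [-0.001, -0.705, -0.001, 0.709]
contact_force: [0.1, -0.3, -3.2]
gripper_width: 0.427
```

```bash
python3 look.py w4
```

```text
t 4.98 pos [0.513  0.1855 0.3508] jaw deg -89.83 xaxis [-5.1e-03  2.0e-04 -1.0e+00] w 0.427
twist 0.003
[0.513  0.1841 0.3511]
```

View pics/w4.png

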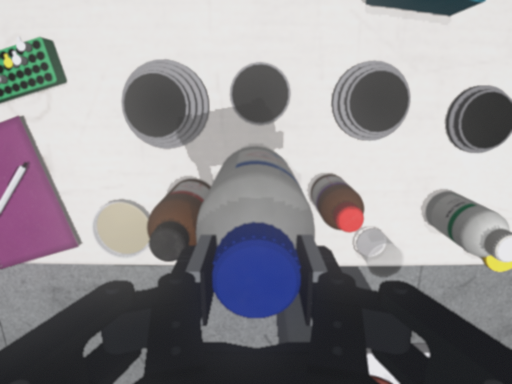

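```bash
python3 - <<'E'
from h import *
im=cv2.imread('pics/w4.png')
W=dict(np.load('pics/w4.npz'))
# dark top ellipse fits
for n,(u,v),z in [('r4',(157,104),.06),('r1',(260,94),.01),('r3',(379,102),.04),('r2',(486,119),.026)]:
    g=cv2.GaussianBlur(cv2.cvtColor(im,cv2.COLOR_BGR2GRAY),(3,3),0)
    best=None
    m=(g<75).astype(np.uint8); 
    k,l,st,ce=cv2.connectedComponentsWithStats(m); i=l[v,u]
    print(n,'comp',ce[i].round(1),st[i], onz(W,*ce[i],z).round(4), 'manual',onz(W,u,v,z).round(4), 'rad px',np.sqrt(st[i][4]/np.pi))
for n,p,z in [('black',(168,241),.16),('red',(350,218),.126),('white',(497,245),.146),('bluecap',(256,270),.366)]: print(n,onz(W,*p,z).round(4))
plan()
E
```

```text
r4 comp [250.5 151.4] [     0      0    512    384 143675] [0.5169 0.1918 0.06  ] manual [0.5759 0.3073 0.06  ] rad px 213.85315732402952
r1 comp [250.5 151.4] [     0      0    512    384 143675] [0.5094 0.1926 0.01  ] manual [0.5883 0.1795 0.01  ] rad px 213.85315732402952
r3 comp [388.5 101.7] [ 370   82   36   42 1041] [0.5796 0.0133 0.04  ] manual [0.579  0.0257 0.04  ] rad px 18.203312652298376
r2 comp [487.5 119.8] [ 462   93   50   55 2168] [ 0.5579 -0.1343  0.026 ] manual [ 0.5589 -0.132   0.026 ] rad px 26.26967516446403
black [0.4371 0.2777 0.16  ]
red [0.4509 0.0774 0.126 ]
white [ 0.4251 -0.0892  0.146 ]
bluecap [0.5156 0.1851 0.366 ]
t 5.03 pos [0.513  0.1841 0.3511] jaw deg -89.89 xaxis [-0.0049 -0.0012 -1.    ] w 0.427
```

```bash
cat > fit.py <<'E'
from h import *
from scipy.optimize import minimize
from scipy.ndimage import map_coordinates
A=np.linspace(0,2*np.pi,120,endpoint=False)
def circ(c,x,y,z,r): return proj(c,np.c_[x+r*np.cos(A),y+r*np.sin(A),np.full(A.shape,z)])
def fit(im,c,x0,y0,z,r,d=.003,rng=.008,excl=None):
    g=cv2.GaussianBlur(cv2.cvtColor(im,cv2.COLOR_BGR2GRAY).astype(float),(0,0),1)
    def sc(x,y):
        a=circ(c,x,y,z,r-d);b=circ(c,x,y,z,r+d)
        I=map_coordinates(g,[a[:,1],a[:,0]],order=1);O=map_coordinates(g,[b[:,1],b[:,0]],order=1)
        return np.mean(np.clip(O-I,-10,35))
    gr=np.arange(-rng,rng+1e-9,.001)
    M=np.array([[sc(x0+i,y0+j) for j in gr] for i in gr])
    w=np.clip(M-np.percentile(M,97),0,None);w/=w.sum()
    return np.array([x0+(w.sum(1)*gr).sum(),y0+(w.sum(0)*gr).sum()]),M.max()
E
python3 - <<'E'
from fit import *
S=imaging.camera_info('scene');T=imaging.camera_info('top');W=dict(np.load('pics/w4.npz'));W3=dict(np.load('pics/w3.npz'))
I={n:cv2.imread(f'pics/{n}.png') for n in ['scene1','top0','w4','w3']}
for n,x,y,z,vs in [('r1',.589,.181,.01,['scene1','top0','w4']),('r2',.558,-.134,.026,['scene1','w4','w3']),('r3',.582,.028,.04,['scene1','top0','w4']),('r4',.577,.309,.06,['scene1','top0','w4'])]:
    for v in vs:
        c={'scene1':S,'top0':T,'w4':W,'w3':W3}[v]
        p,m=fit(I[v],c,x,y,z,.042); print(n,v,p.round(4),m.round(1))
E
```

```text
r1 scene1 [0.588  0.1818] 29.9
r1 top0 [nan nan] 35.0
r1 w4 [nan nan] 35.0
r2 scene1 [ 0.5612 -0.1295] 27.5
r2 w4 [ 0.5574 -0.1268] 28.7
r2 w3 [ 0.5547 -0.1364] 32.7
r3 scene1 [0.5849 0.0307] 27.0
r3 top0 [0.5835 0.0276] 26.0
r3 w4 [0.5797 0.023 ] 33.4
r4 scene1 [0.5795 0.3133] 26.2
r4 top0 [0.5782 0.3112] 25.9
r4 w4 [0.5743 0.3135] 31.6fit.py:14: RuntimeWarning: invalid value encountered in divide
  w=np.clip(M-np.percentile(M,97),0,None);w/=w.sum()
```

```bash
python3 - <<'E'
from h import *
plan([.5895,.1812,.355],[.5895,.1812,.185],jaw=90)
E
```

```text
t 5.03 pos [0.513  0.1841 0.3511] jaw deg -89.89 xaxis [-0.0049 -0.0012 -1.    ] w 0.427
to [0.5895, 0.1812, 0.355] shift cm [-0.43  0.31 -7.65] dist 0.077
to [0.5895, 0.1812, 0.185] shift cm [16.57  0.29 -7.73] dist 0.183
twist 0.002
```

carry_out:
  moves: [0,0,0.2,-2,0,0,0,0.3,-5,0,0,2,0.3,-7,0,0,5,0.3,-7.6,0,0,8,0.3,-7.7,0,0,11,0.3,-7.7,0,0,14,0.3,-7.7,0,0,15.5,0.3,-7.7,0,0,16.5,0.3,-7.7,0,0,16.5,0.3,-7.7,0]

```text
time: 5.87
tool_pos: [0.5887, 0.179, 0.1848]
tool_rot: [-0.0, -0.705, 0.001, 0.71]
contact_force: [-0.4, 0.5, -2.6]
gripper_width: 0.424
```

```bash
python3 - <<'E'
from h import *
plan([.5895,.1812,.171])
for n in ["scene","top"]:
    f=imaging.grab_frame(n)[:,:,::-1];c=imaging.camera_info(n)
    u,v=proj(c,[.589,.181,.08])[0].astype(int)
    cv2.imwrite(f'pics/{n}2.png',cv2.resize(f[v-45:v+45,u-60:u+60],None,fx=6,fy=6,interpolation=cv2.INTER_CUBIC))
plan()
E
```

```text
t 5.87 pos [0.5887 0.179  0.1848] jaw deg -90.06 xaxis [-0.0072 -0.0016 -1.    ] w 0.424
to [0.5895, 0.1812, 0.171] shift cm [ 1.38 -0.22 -0.09] dist 0.014
t 5.97 pos [0.591  0.1798 0.1895] jaw deg -90.04 xaxis [ 1.e-04 -2.e-04 -1.e+00] w 0.421
```

View pics/scene2.png

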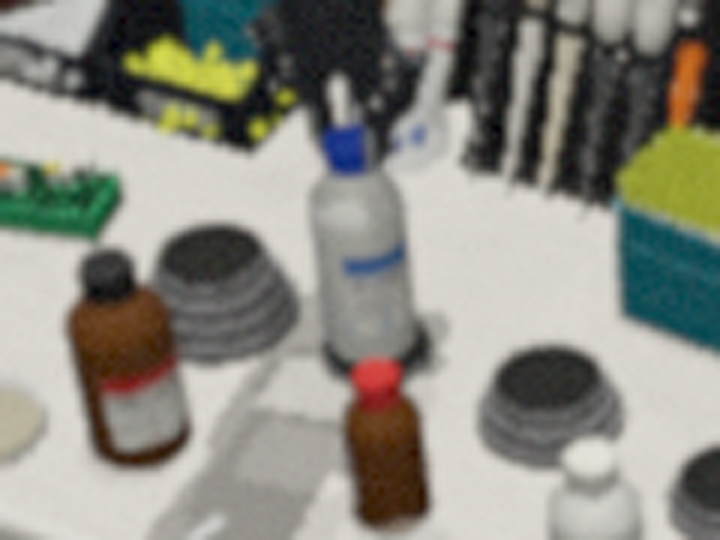

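View pics/top2.png

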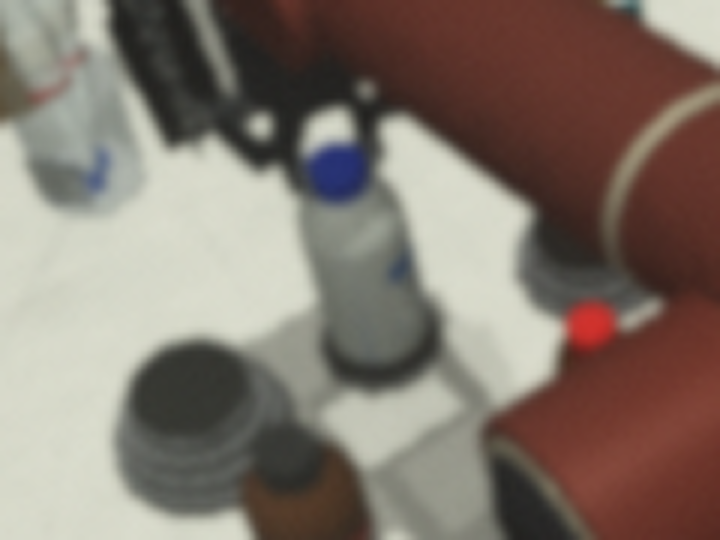

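```bash
python3 - <<'E'
from fit import *
for n in ["scene","top"]:
    f=imaging.grab_frame(n)[:,:,::-1].copy();c=imaging.camera_info(n)
    cv2.imwrite(f'pics/{n}3full.png',f)
    u,v=proj(c,[.589,.181,.05])[0].astype(int);k=8
    g=cv2.resize(f[v-35:v+35,u-35:u+35],None,fx=k,fy=k,interpolation=cv2.INTER_CUBIC)
    def dr(P,col):
        q=((P-[u-35,v-35]+.5)*k-.5); cv2.polylines(g,[np.round(q*16).astype(np.int32)],True,col,1,cv2.LINE_AA,4)
    dr(circ(c,.5885,.1812,.01,.042),(0,0,255)); dr(circ(c,.590,.180,.026,.034),(0,255,0)); dr(circ(c,.590,.180,.202,.019),(0,255,0));dr(circ(c,.590,.180,.182,.019),(0,255,0))
    cv2.imwrite(f'pics/{n}3.png',g)
a=cv2.imread('pics/scene3.png');b=cv2.imread('pics/top3.png');cv2.imwrite('pics/c3.png',cv2.resize(np.hstack([a,b]),(800,400),interpolation=cv2.INTER_AREA))
plan()
E
```

```text
t 6.07 pos [0.5921 0.1802 0.1915] jaw deg -90.02 xaxis [ 3.5e-03  5.0e-04 -1.0e+00] w 0.425
```

View pics/c3.png

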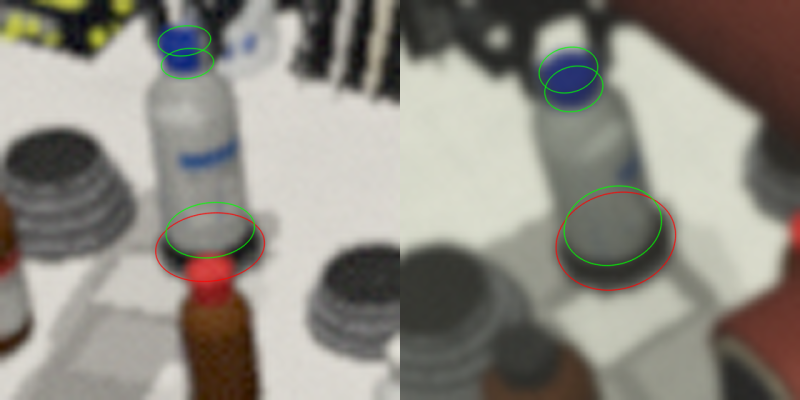

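carry_out:
  moves: [0,0,0.25,0,0,0,0,0.25,0,0,0,0.5,0.25,0,0,0,1,0.25,0,0,0,1,0.25,0,0]

```text
time: 6.48
tool_pos: [0.5901, 0.1776, 0.1777]
tool_rot: [-0.0, -0.706, 0.0, 0.708]
contact_force: [-0.6, -0.6, -3.1]
gripper_width: 0.422
```

```bash
python3 -c "
from h import *
plan();print(status.state()['contact_force'])"
```

```text
t 6.48 pos [0.5901 0.1776 0.1777] jaw deg -90.01 xaxis [-2.4e-03 -4.0e-04 -1.0e+00] w 0.422
[-0.56206036 -0.57007072 -3.13391134]
```

carry_out:
  moves: [0,0.3,0,0,0,0,0.4,0,0,0,0,0.4,0,0,0]

```text
time: 6.73
tool_pos: [0.5906, 0.1777, 0.1746]
tool_rot: [-0.0, -0.707, 0.0, 0.707]
contact_force: [0.5, -0.8, -1.8]
gripper_width: 0.426
```

carry_out:
  moves: [0,0.15,0,0,0,0,0.15,0,0,0]

```text
time: 6.9
tool_pos: [0.5909, 0.1778, 0.1736]
tool_rot: [0.0, -0.707, 0.0, 0.707]
contact_force: [-0.4, -0.2, -3.1]
gripper_width: 0.425
```

carry_out:
  moves: [0,0.15,0,0,0,0,0.15,0,0,0,0,0.15,0,0,0]

```text
time: 7.15
tool_pos: [0.5909, 0.1778, 0.1723]
tool_rot: [-0.0, 0.707, -0.0, -0.707]
contact_force: [-0.3, -0.6, -3.6]
gripper_width: 0.424
```

carry_out:
  moves: [0,0.15,0,0,0,0,0.15,0,0,0,0,0.15,0,0,0]

```text
time: 7.4
tool_pos: [0.5915, 0.1779, 0.1721]
tool_rot: [-0.0, 0.708, 0.0, -0.707]
contact_force: [-1.6, 0.7, 3.6]
gripper_width: 0.422
```

carry_out:
  moves: [0.8,0,0,0,0,0.8,0,0,0,0,0.8,0,0,0,0,0.8,0,0,0,0,0.8,0,0,0,0,0.8,-3,0,0,0,1,-6,0,0,0,1,-9,0,0,0,1,-12,0,0,0,1,-12,0,0,0]

```text
time: 8.23
tool_pos: [0.5938, 0.1783, 0.2995]
tool_rot: [-0.001, 0.712, 0.001, -0.703]
contact_force: [0.6, 0.1, 1.5]
gripper_width: 0.999
```

```bash
cat > ov.py <<'E'
from fit import *
import sys
def ov(name,objs,ctr,hw=35):
    out=[]
    for n in ["scene","top"]:
        f=imaging.grab_frame(n)[:,:,::-1].copy();c=imaging.camera_info(n)
        cv2.imwrite(f'pics/{name}_{n}.png',f)
        u,v=proj(c,ctr)[0].astype(int);k=400//(2*hw)
        u=min(max(u,hw),511-hw);v=min(max(v,hw),383-hw)
        g=cv2.resize(f[v-hw:v+hw,u-hw:u+hw],None,fx=k,fy=k,interpolation=cv2.INTER_CUBIC)
        for (x,y,z,r,col) in objs:
            q=((circ(c,x,y,z,r)-[u-hw,v-hw]+.5)*k-.5); cv2.polylines(g,[np.round(q*16).astype(np.int32)],True,col,1,cv2.LINE_AA,4)
        out.append(g)
    cv2.imwrite(f'pics/{name}.png',np.hstack(out))
E
python3 - <<'E'
from ov import *
R=(0,0,255);G=(0,255,0)
ov('c4',[(.5885,.1812,.01,.042,R),(.5885,.1812,.01,.034,G),(.5885,.1812,.186,.019,G)],[.589,.181,.07])
plan()
E
```

```text
t 8.33 pos [0.5918 0.1779 0.2931] jaw deg -90.01 xaxis [ 4.1e-03  7.0e-04 -1.0e+00] w 1.001
```

View pics/c4.png

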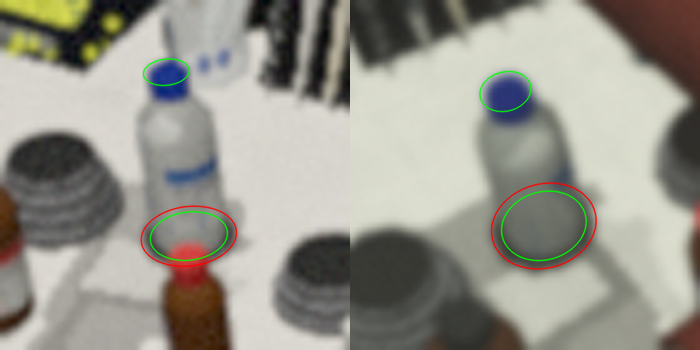

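```bash
python3 - <<'E'
from h import *
plan([.437,.280,.245],jaw=90)
E
```

```text
t 8.33 pos [0.5918 0.1779 0.2931] jaw deg -90.01 xaxis [ 4.1e-03  7.0e-04 -1.0e+00] w 1.001
to [0.437, 0.28, 0.245] shift cm [  4.75 -10.2   15.5 ] dist 0.192
twist -0.0
```

carry_out:
  moves: [1,0,-2,3.1,0,1,1,-4,6.2,0,1,2,-6,9.3,0,1,3,-8,12.4,0,1,4.7,-10.2,15.5,0,1,4.7,-10.2,15.5,0,1,4.7,-10.2,15.5,0]

```text
time: 8.92
tool_pos: [0.4332, 0.28, 0.2404]
tool_rot: [-0.002, -0.705, -0.0, 0.709]
contact_force: [-0.1, -1.2, 0.3]
gripper_width: 1.0
```

```bash
python3 look.py w5
```

```text
t 8.92 pos [0.4332 0.28   0.2404] jaw deg -89.83 xaxis [-0.0048 -0.0024 -1.    ] w 1.0
twist 0.003
[0.4349 0.2797 0.2419]
```

View pics/w5.png

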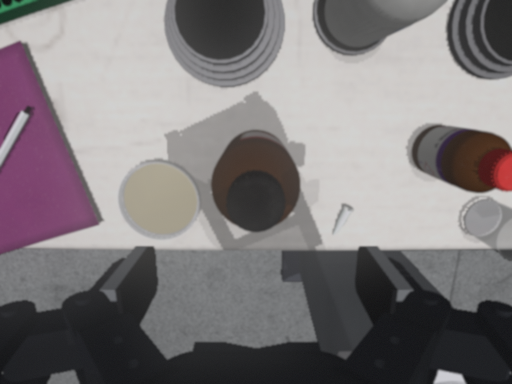

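```bash
python3 - <<'E'
from h import *
W=dict(np.load('pics/w5.npz'))
for n,p,z in [('black',(256,201),.16),('r4',(219,14),.06)]: print(n,onz(W,*p,z).round(4))
plan([.4375,.280,.146])
E
```

```text
black [0.4355 0.2793 0.16  ]
r4 [0.5731 0.3111 0.06  ]
t 8.97 pos [0.4349 0.2797 0.2419] jaw deg -89.93 xaxis [-0.0024 -0.0015 -1.    ] w 1.001
to [0.4375, 0.28, 0.146] shift cm [ 9.59 -0.05 -0.28] dist 0.096
```

carry_out:
  moves: [1,3,0,-0.15,0,1,6,0,-0.15,0,1,8.5,0,-0.15,0,1,9.6,0,-0.15,0,1,9.6,0,-0.15,0,0,9.6,0,-0.15,0,0,9.6,0,-0.15,0,0,9.6,0,-0.15,0,0,9.6,0,-0.15,0,0,9.6,0,-0.15,0,0,9.6,0,-0.15,0,0,9.6,0,-0.15,0]

```text
time: 9.97
tool_pos: [0.439, 0.2804, 0.1503]
tool_rot: [-0.001, 0.709, 0.001, -0.706]
contact_force: [0.7, -0.2, 6.0]
gripper_width: 0.444
```

carry_out:
  moves: [0,-1,0,0,0,0,-3,0,0,0,0,-6,0,0,0,0,-9,0,0,0,0,-12,0,0,0,0,-15,0,0,0,0,-18,0,0,0,0,-18.5,0,0,0,0,-18.5,0,0,0]

```text
time: 10.72
tool_pos: [0.438, 0.2801, 0.3346]
tool_rot: [-0.001, 0.708, 0.001, -0.706]
contact_force: [0.5, 0.2, -6.0]
gripper_width: 0.444
```

```bash
python3 - <<'E'
from h import *
plan([.49,-.134,.335],jaw=90)
E
```

```text
t 10.72 pos [0.438  0.2801 0.3346] jaw deg -90.01 xaxis [ 0.0034  0.0015 -1.    ] w 0.444
to [0.49, -0.134, 0.335] shift cm [-0.08 41.41 -5.21] dist 0.417
twist -0.0
```

carry_out:
  moves: [0,0,2,-0.2,0,0,0,5,-0.6,0,0,0,9,-1.1,0,0,0,13,-1.6,0,0,0,17,-2.1,0,0,0,21,-2.6,0,0,0,25,-3.1,0,0,0,29,-3.6,0,0,0,33,-4.1,0,0,0,36,-4.6,0,0,0,39,-5,0,0,0,40,-5.2,0]

```text
time: 11.72
tool_pos: [0.488, -0.1236, 0.3281]
tool_rot: [0.002, -0.705, 0.001, 0.709]
contact_force: [-0.6, -0.3, -5.7]
gripper_width: 0.443
```

carry_out:
  moves: [0,0,1.4,0,0,0,0,1.4,0,0,0,0,1.4,0,0]

```text
time: 11.97
tool_pos: [0.4884, -0.1339, 0.3294]
tool_rot: [0.001, -0.705, -0.001, 0.709]
contact_force: [-0.5, 0.7, -5.3]
gripper_width: 0.443
```

```bash
python3 look.py w6
```

```text
t 11.97 pos [ 0.4884 -0.1339  0.3294] jaw deg -90.07 xaxis [-0.005  0.003 -1.   ] w 0.443
twist -0.001
[ 0.4886 -0.1334  0.3301]
```

View pics/w6.png

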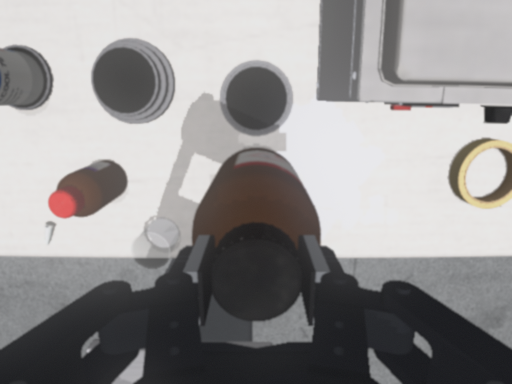

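```bash
python3 - <<'E'
from fit import *
W=dict(np.load('pics/w6.npz'));im=cv2.imread('pics/w6.png')
p=onz(W,257,98,.026);print(p)
print(fit(im,W,p[0],p[1],.026,.042,d=.004))
print('r3',onz(W,124,80,.04),fit(im,W,*onz(W,124,80,.04)[:2],.04,.042,d=.004))
plan([.5595,-.1335,.335],[.5595,-.1335,.19])
E
```

```text
[ 0.55825473 -0.13505242  0.026     ]
(array([nan, nan]), np.float64(35.0))
r3 [0.5807631  0.02671652 0.04      ] (array([0.58033794, 0.02955492]), np.float64(34.519507681752984))
t 12.02 pos [ 0.4886 -0.1334  0.3301] jaw deg -90.01 xaxis [-0.0039  0.0026 -1.    ] w 0.443
to [0.5595, -0.1335, 0.335] shift cm [-0.52  0.01 -7.09] dist 0.071
to [0.5595, -0.1335, 0.19] shift cm [13.98  0.05 -7.15] dist 0.157fit.py:14: RuntimeWarning: invalid value encountered in divide
  w=np.clip(M-np.percentile(M,97),0,None);w/=w.sum()
```

```bash
python3 - <<'E'
from h import *
W=dict(np.load('pics/w6.npz'))
print(onz(W,319,101,0))
for z in [.1,.15,.2,.25]: print(z,onz(W,361,101,z),onz(W,385,104,z))
E
```

```text
[ 0.55452722 -0.2181977   0.        ]
0.1 [ 0.5551692  -0.24475225  0.1       ] [ 0.55229183 -0.27070346  0.1       ]
0.15 [ 0.55534025 -0.22966185  0.15      ] [ 0.55285727 -0.25205611  0.15      ]
0.2 [ 0.55551131 -0.21457145  0.2       ] [ 0.5534227  -0.23340875  0.2       ]
0.25 [ 0.55568236 -0.19948104  0.25      ] [ 0.55398814 -0.2147614   0.25      ]
```

carry_out:
  moves: [0,0,0.1,-2,0,0,0,0.15,-5,0,0,2,0.15,-6.8,0,0,5,0.15,-7.15,0,0,8,0.15,-7.15,0,0,11,0.15,-7.15,0,0,13,0.15,-7.15,0,0,13.8,0.15,-7.15,0,0,13.8,0.15,-7.15,0,0,13.8,0.15,-7.15,0]

```text
time: 12.85
tool_pos: [0.561, -0.1351, 0.1951]
tool_rot: [0.0, 0.707, 0.0, -0.707]
contact_force: [-0.7, -0.2, -4.1]
gripper_width: 0.441
```

```bash
python3 - <<'E'
from ov import *
R=(0,0,255);G=(0,255,0)
plan()
p=status.state()['tool_pos']; zb=.026+p[2]-.1763
ov('c5',[(.560,-.1315,.026,.042,R),(p[0],p[1],zb,.037,G),(p[0],p[1],zb+.16,.02,G)],[.56,-.13,.08])
plan()
E
```

```text
t 12.85 pos [ 0.561  -0.1351  0.1951] jaw deg -89.96 xaxis [ 1.e-04  2.e-04 -1.e+00] w 0.441
t 12.95 pos [ 0.5622 -0.1359  0.1974] jaw deg -89.99 xaxis [ 0.004  -0.0014 -1.    ] w 0.442
```

View pics/c5.png

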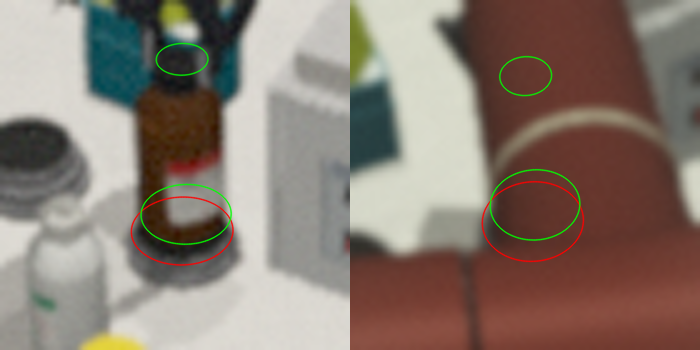

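```bash
python3 - <<'E'
from fit import *
S=imaging.camera_info('scene')
out=[]
for nm in ['scene1','c5_scene']:
    f=cv2.imread(f'pics/{nm}.png');u,v=proj(S,[.56,-.13,.03])[0].astype(int);k=16
    g=cv2.resize(f[v-14:v+14,u-14:u+14],None,fx=k*.875,fy=k*.875,interpolation=cv2.INTER_CUBIC);kk=g.shape[0]/28
    for x,y,z,r,col in [(.560,-.1315,.026,.042,(0,0,255)),(.560,-.1315,0.001,.048,(0,0,255))]:
        q=((circ(S,x,y,z,r)-[u-14,v-14]+.5)*kk-.5); cv2.polylines(g,[np.round(q*16).astype(np.int32)],True,col,1,cv2.LINE_AA,4)
    out.append(g)
cv2.imwrite('pics/z5.png',np.hstack(out))
E
```

```text
(no output)
```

View pics/z5.png

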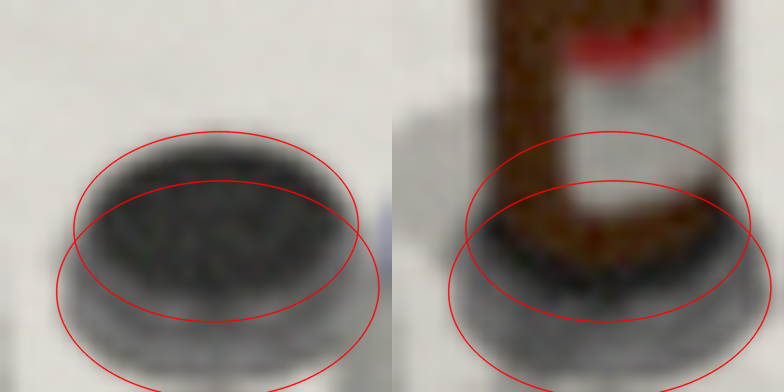

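carry_out:
  moves: [0,0,0.2,0,0,0,0.5,0.2,0,0,0,1,0.2,0,0,0,1.4,0.2,0,0,0,1.4,0.2,0,0,0,1.4,0.2,0,0]

```text
time: 13.45
tool_pos: [0.5604, -0.1376, 0.1799]
tool_rot: [0.0, -0.707, -0.0, 0.708]
contact_force: [-0.3, -0.2, -6.2]
gripper_width: 0.443
```

```bash
cat > zoom.py <<'E'
from fit import *
def zoom(nm,ctr,circs,out,cam='scene',h=16,w=22,new=True):
    c=imaging.camera_info(cam)
    if new:
        f=imaging.grab_frame(cam)[:,:,::-1].copy(); cv2.imwrite(f'pics/{nm}.png',f)
    else: f=cv2.imread(f'pics/{nm}.png')
    u,v=proj(c,ctr)[0].astype(int);k=16
    g=cv2.resize(f[v-h:v+h,u-w:u+w],None,fx=k,fy=k,interpolation=cv2.INTER_CUBIC)
    for x,y,z,r,col in circs:
        q=((circ(c,x,y,z,r)-[u-w,v-h]+.5)*k-.5); cv2.polylines(g,[np.round(q*16).astype(np.int32)],True,col,1,cv2.LINE_AA,4)
    cv2.imwrite(f'pics/{out}.png',g)
E
python3 - <<'E'
from zoom import *
plan();print(status.state()['contact_force'])
zoom('z6s',[.56,-.13,.04],[(.563,-.1315,.026,.042,(0,0,255)),(.563,-.1315,.026,.037,(0,255,0))],'z6')
E
```

```text
t 13.45 pos [ 0.5604 -0.1376  0.1799] jaw deg -90.02 xaxis [-1.5e-03  7.0e-04 -1.0e+00] w 0.443
[-0.26692091 -0.18823163 -6.22187884]
```

View pics/z6.png

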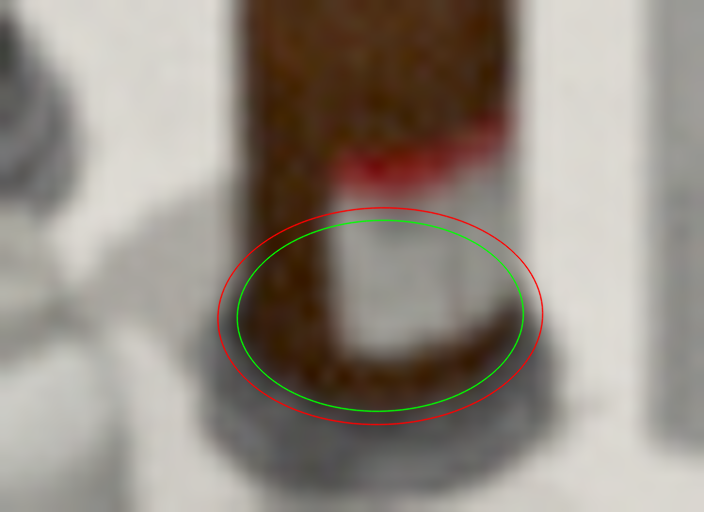

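carry_out:
  moves: [0,0.3,0,0,0,0,0.3,0,0,0,0,0.3,0,0,0]

```text
time: 13.75
tool_pos: [0.5607, -0.1377, 0.1776]
tool_rot: [0.0, -0.707, 0.0, 0.707]
contact_force: [0.1, -0.2, -5.1]
gripper_width: 0.442
```

carry_out:
  moves: [0,0.15,0,0,0,0,0.15,0,0,0,0,0.15,0,0,0]

```text
time: 14.0
tool_pos: [0.561, -0.1378, 0.1764]
tool_rot: [-0.0, 0.707, -0.0, -0.707]
contact_force: [0.5, -0.5, -4.9]
gripper_width: 0.444
```

carry_out:
  moves: [0,0.15,0,0,0,0,0.15,0,0,0,0,0.15,0,0,0]

```text
time: 14.25
tool_pos: [0.5615, -0.1379, 0.1765]
tool_rot: [0.0, 0.708, -0.0, -0.706]
contact_force: [-1.7, 0.6, 3.1]
gripper_width: 0.442
```

Contact made; release and rise.

carry_out:
  moves: [0.75,0,0,0,0,0.75,0,0,0,0,0.75,0,0,0,0,0.75,0,0,0,0,0.75,0,0,0,0,0.75,-3,0,0,0,0.75,-6,0,0,0,1,-9,0,0,0,1,-12,0,0,0,1,-12,0,0,0]

```text
time: 15.08
tool_pos: [0.5636, -0.1387, 0.3032]
tool_rot: [0.002, 0.711, -0.002, -0.703]
contact_force: [-0.4, -0.5, 0.8]
gripper_width: 0.999
```

```bash
python3 - <<'E'
from zoom import *
R=(0,0,255);G=(0,255,0)
zoom('z7s',[.56,-.13,.07],[(.563,-.1315,.026,.042,R),(.563,-.1315,.026,.037,G),(.563,-.1315,.186,.02,G)],'z7',h=18,w=24)
plan([.424,-.1045,.23])
E
```

```text
t 15.13 pos [ 0.5627 -0.1384  0.3   ] jaw deg -90.01 xaxis [ 0.0083 -0.0032 -1.    ] w 1.001
to [0.424, -0.1045, 0.23] shift cm [ 6.88 -3.41 13.93] dist 0.159
```

View pics/z7s.png

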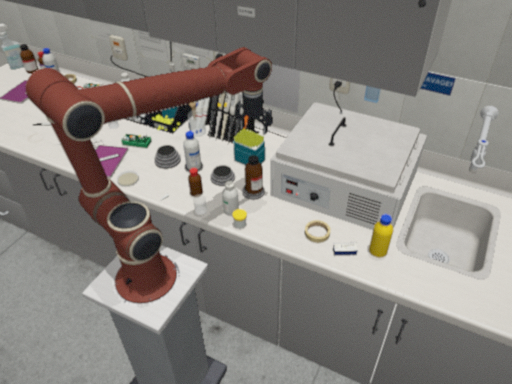

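View pics/z7.png

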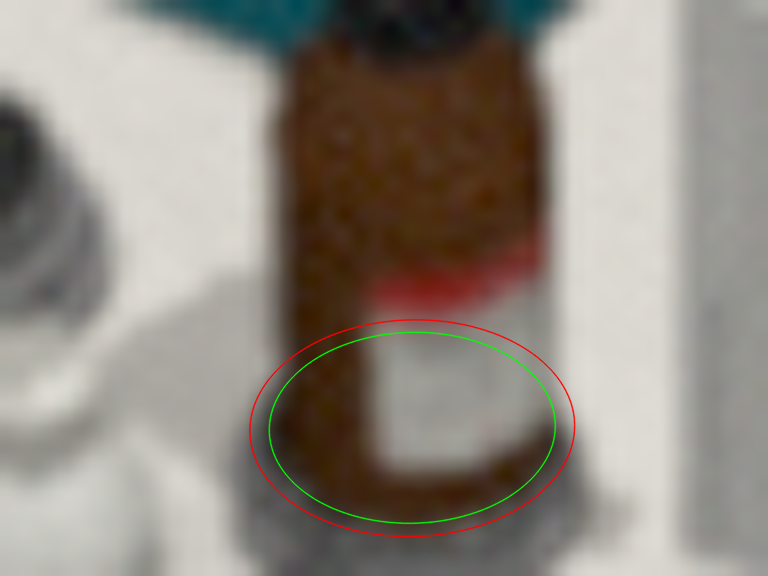

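carry_out:
  moves: [1,0,-0.8,3.5,0,1,1.5,-1.7,7,0,1,3.5,-2.6,10.5,0,1,5,-3.5,13.6,0,1,6,-3.5,13.6,0,1,6,-3.5,13.6,0]

```text
time: 15.63
tool_pos: [0.4221, -0.1016, 0.2305]
tool_rot: [0.001, -0.705, -0.001, 0.709]
contact_force: [0.6, -0.4, 0.1]
gripper_width: 0.999
```

```bash
python3 look.py w8
```

```text
t 15.63 pos [ 0.4221 -0.1016  0.2305] jaw deg -90.02 xaxis [-0.0051  0.0022 -1.    ] w 0.999
twist -0.0
[ 0.4238 -0.1023  0.2328]
```

View pics/w8.png

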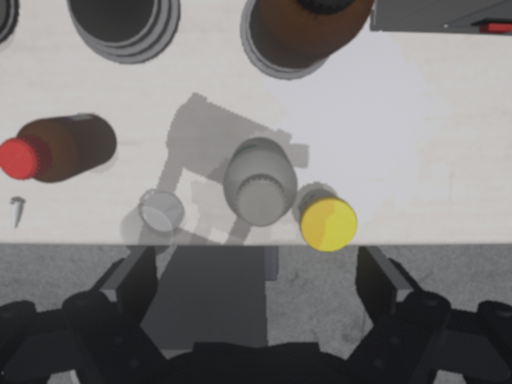

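```bash
python3 - <<'E'
from h import *
W=dict(np.load('pics/w8.npz'))
print(onz(W,262,199,.146))
p=status.state()['tool_pos'];print(proj(W,[p[0],p[1],.146]))
plan([.426,-.106,.1345])
E
```

```text
[ 0.42448174 -0.10595014  0.146     ]
[[256.63465354 199.91177067]]
t 15.68 pos [ 0.4238 -0.1023  0.2328] jaw deg -90.02 xaxis [-0.0023  0.001  -1.    ] w 1.0
to [0.426, -0.106, 0.1345] shift cm [ 9.83  0.38 -0.24] dist 0.098
```

carry_out:
  moves: [1,3,0.35,-0.15,0,1,6,0.35,-0.15,0,1,8.5,0.35,-0.15,0,1,9.8,0.35,-0.15,0,1,9.8,0.35,-0.15,0,0,9.8,0.35,-0.15,0,0,9.8,0.35,-0.15,0,0,9.8,0.35,-0.15,0,0,9.8,0.35,-0.15,0,0,9.8,0.35,-0.15,0,0,9.8,0.35,-0.15,0,0,9.8,0.35,-0.15,0]

```text
time: 16.68
tool_pos: [0.4276, -0.1065, 0.1388]
tool_rot: [0.0, 0.708, -0.0, -0.706]
contact_force: [-0.2, 1.9, 5.4]
gripper_width: 0.367
```

carry_out:
  moves: [0,-1,0,0,0,0,-3,0,0,0,0,-6,0,0,0,0,-9,0,0,0,0,-12,0,0,0,0,-15,0,0,0,0,-17,-2,-1,0,0,-17,-5,-3,0,0,-17,-8,-5,0,0,-17,-11,-7,0,0,-17,-12.5,-8.2,0,0,-17,-13.1,-8.6,0]

```text
time: 17.68
tool_pos: [0.5129, 0.027, 0.3061]
tool_rot: [-0.001, -0.707, -0.001, 0.708]
contact_force: [-0.2, -0.6, -2.2]
gripper_width: 0.371
```

carry_out:
  moves: [0,0,0,0,0,0,0,0,0,0]

```text
time: 17.85
tool_pos: [0.5118, 0.0244, 0.3063]
tool_rot: [-0.0, -0.706, 0.0, 0.708]
contact_force: [-0.5, -0.1, -2.9]
gripper_width: 0.37
```

```bash
python3 look.py w9
```

```text
t 17.85 pos [0.5118 0.0244 0.3063] jaw deg -90.0 xaxis [-1.8e-03 -7.0e-04 -1.0e+00] w 0.37
twist 0.0
[0.5117 0.024  0.3065]
```

View pics/w9.png

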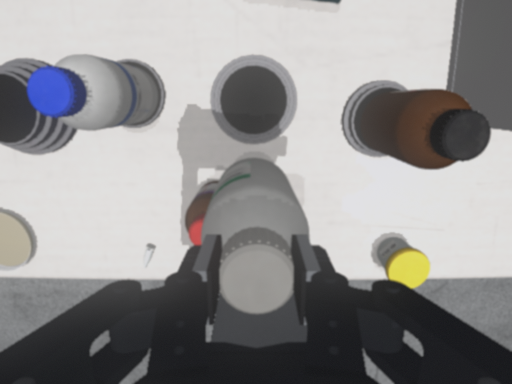

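```bash
python3 - <<'E'
from fit import *
W=dict(np.load('pics/w9.npz'))
print(onz(W,253.5,100,.04))
plan([.584,.0245,.308],[.584,.0245,.193])
E
```

```text
[0.58014978 0.02639356 0.04      ]
t 17.9 pos [0.5117 0.024  0.3065] jaw deg -90.05 xaxis [-1.2e-03 -7.0e-04 -1.0e+00] w 0.371
to [0.584, 0.0245, 0.308] shift cm [-0.16 -0.06 -7.23] dist 0.072
to [0.584, 0.0245, 0.193] shift cm [11.34 -0.06 -7.24] dist 0.135
```

carry_out:
  moves: [0,0,0,-2,0,0,0,-0.05,-5,0,0,2,-0.05,-6.9,0,0,5,-0.05,-7.2,0,0,8,-0.05,-7.2,0,0,10.5,-0.05,-7.2,0,0,11.8,-0.05,-7.2,0,0,11.8,-0.05,-7.2,0,0,11.8,-0.05,-7.2,0]

```text
time: 18.65
tool_pos: [0.5841, 0.0244, 0.189]
tool_rot: [0.0, -0.707, 0.001, 0.707]
contact_force: [0.5, 0.1, -2.0]
gripper_width: 0.373
```

```bash
python3 - <<'E'
from zoom import *
R=(0,0,255);G=(0,255,0)
plan()
C=[(.585,.031,.04,.042,R),(.585,.031,.04,.031,G)]
zoom('scene1',[.584,.03,.06],C,'za',h=18,w=22,new=False)
zoom('z8s',[.584,.03,.06],C,'zb',h=18,w=22)
cv2.imwrite('pics/z8.png',cv2.resize(np.hstack([cv2.imread('pics/za.png'),cv2.imread('pics/zb.png')]),(800,327)))
E
```

```text
t 18.65 pos [0.5841 0.0244 0.189 ] jaw deg -90.08 xaxis [-5.e-04 -2.e-04 -1.e+00] w 0.373
```

View pics/z8.png

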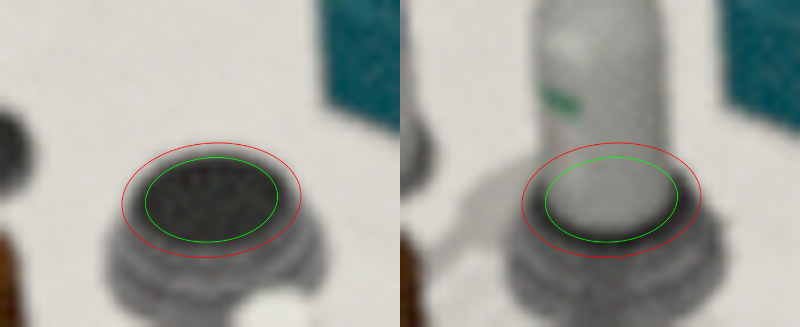

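```bash
python3 - <<'E'
from zoom import *
R=(0,0,255);G=(0,255,0);Y=(0,255,255)
plan();print(status.state()['contact_force'])
C=[(.582,.030,.05,.031,G),(.582,.030,.176,.017,G),(.582,.030,.196,.017,G),(.584,.0295,.04,.042,R)]
zoom('z9s',[.584,.03,.11],C,'za',h=32,w=24)
zoom('z9t',[.584,.03,.11],C,'zb',cam='top',h=32,w=24)
cv2.imwrite('pics/z9.png',cv2.resize(np.hstack([cv2.imread('pics/za.png'),cv2.imread('pics/zb.png')]),(800,533)))
plan()
E
```

```text
t 18.7 pos [0.5851 0.0246 0.1907] jaw deg -90.06 xaxis [ 2.7e-03 -3.0e-04 -1.0e+00] w 0.366
[ 0.58256456 -0.1073947  -2.11291342]
t 18.8 pos [0.5858 0.0248 0.1919] jaw deg -90.04 xaxis [ 4.8e-03 -5.0e-04 -1.0e+00] w 0.365
```

View pics/z9.png

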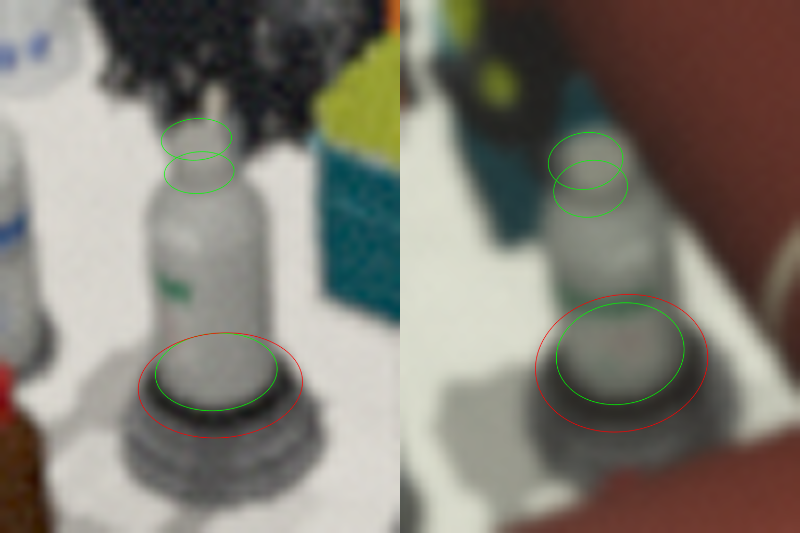

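carry_out:
  moves: [0,0,0.25,-0.2,0,0,0.4,0.25,-0.2,0,0,0.8,0.25,-0.2,0,0,0.8,0.25,-0.2,0,0,0.8,0.25,-0.2,0]

```text
time: 19.22
tool_pos: [0.586, 0.0228, 0.1802]
tool_rot: [0.0, -0.707, -0.0, 0.708]
contact_force: [-0.2, -0.5, -2.6]
gripper_width: 0.37
```

```bash
python3 - <<'E'
from zoom import *
R=(0,0,255);G=(0,255,0);Y=(0,255,255)
plan();print(status.state()['contact_force'])
C=[(.585,.030,.04,.042,R)]
zoom('z10s',[.584,.03,.06],C,'za',h=22,w=22)
zoom('z10t',[.584,.03,.06],C,'zb',cam='top',h=22,w=22)
cv2.imwrite('pics/z10.png',cv2.resize(np.hstack([cv2.imread('pics/za.png'),cv2.imread('pics/zb.png')]),(800,400)))
plan()
E
```

```text
t 19.22 pos [0.586  0.0228 0.1802] jaw deg -90.01 xaxis [-1.2e-03  1.0e-04 -1.0e+00] w 0.37
[-0.20955488 -0.50596877 -2.64876769]
t 19.32 pos [0.5863 0.0228 0.1806] jaw deg -90.01 xaxis [-4.e-04  0.e+00 -1.e+00] w 0.372
```

View pics/z10.png

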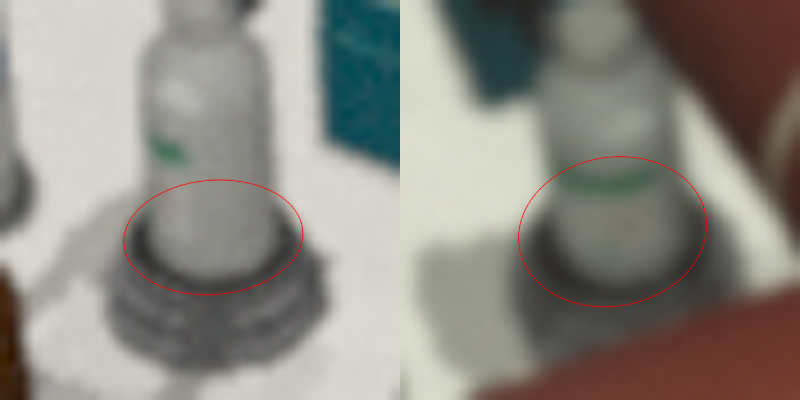

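carry_out:
  moves: [0,0.1,0,-0.15,0,0,0.15,0,-0.15,0,0,0.2,0,-0.15,0,0,0.2,0,-0.15,0]

```text
time: 19.65
tool_pos: [0.588, 0.0228, 0.179]
tool_rot: [-0.0, 0.707, -0.0, -0.707]
contact_force: [0.1, -0.3, -2.1]
gripper_width: 0.372
```

carry_out:
  moves: [0,0.15,0,0,0,0,0.15,0,0,0,0,0.15,0,0,0]

```text
time: 19.9
tool_pos: [0.5887, 0.0228, 0.1789]
tool_rot: [-0.0, 0.708, -0.0, -0.706]
contact_force: [0.2, 1.2, 5.5]
gripper_width: 0.368
```

carry_out:
  moves: [0.75,0,0,0,0,0.75,0,0,0,0,0.75,0,0,0,0,0.75,0,0,0,0,0.75,0,0,0,0,0.75,-3,0,0,0,0.75,-6,0,0,0,1,-9,0,0,0,1,-11,0,0,0,1,-11,0,0,0]

```text
time: 20.73
tool_pos: [0.5903, 0.0225, 0.2939]
tool_rot: [0.0, 0.711, -0.0, -0.703]
contact_force: [0.7, -0.3, 1.2]
gripper_width: 1.0
```

```bash
python3 - <<'E'
from zoom import *
R=(0,0,255);G=(0,255,0)
C=[(.586,.030,.04,.042,R),(.586,.030,.04,.031,G),(.586,.03,.186,.017,G)]
zoom('z11s',[.584,.03,.1],C,'za',h=26,w=22)
zoom('z11t',[.584,.03,.1],C,'zb',cam='top',h=26,w=22)
cv2.imwrite('pics/z11.png',cv2.resize(np.hstack([cv2.imread('pics/za.png'),cv2.imread('pics/zb.png')]),(800,473)))
plan([.4555,.077,.215])
E
```

```text
t 20.83 pos [0.5883 0.0227 0.2882] jaw deg -90.01 xaxis [ 2.e-03 -2.e-04 -1.e+00] w 1.004
to [0.4555, 0.077, 0.215] shift cm [ 7.29 -5.43 13.29] dist 0.161
```

View pics/z11.png

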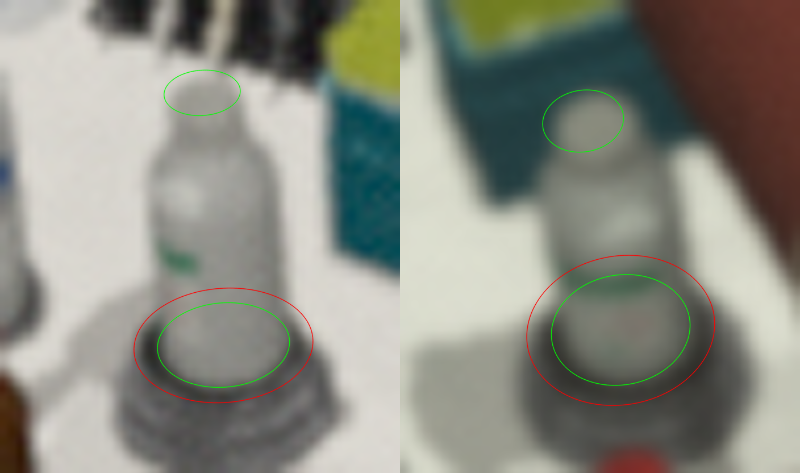

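carry_out:
  moves: [1,0,-1.3,3.3,0,1,0,-2.7,6.6,0,1,2,-4,9.9,0,1,4.5,-5.4,13.3,0,1,7.2,-5.4,13.3,0,1,7.2,-5.4,13.3,0]

```text
time: 21.33
tool_pos: [0.4492, 0.0774, 0.2069]
tool_rot: [-0.0, -0.702, -0.0, 0.712]
contact_force: [0.3, -0.2, -1.0]
gripper_width: 0.999
```

```bash
python3 look.py w12
```

```text
t 21.33 pos [0.4492 0.0774 0.2069] jaw deg -89.93 xaxis [-1.320e-02 -1.000e-04 -9.999e-01] w 0.999
twist 0.001
[0.4515 0.077  0.2103]
```

View pics/w12.png

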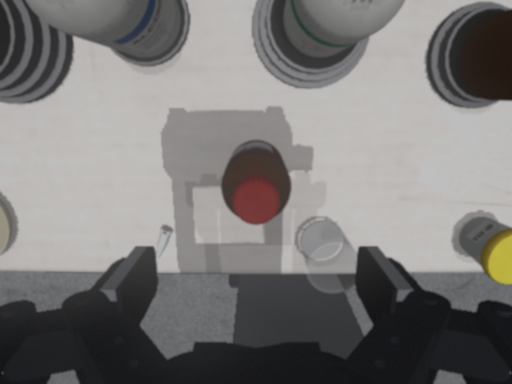

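```bash
python3 - <<'E'
from h import *
W=dict(np.load('pics/w12.npz'))
print(onz(W,256,200,.126), 'beaker top',onz(W,319,239,.066),onz(W,335,270,0))
p=status.state()['tool_pos'];print(proj(W,[p[0],p[1],.126]))
plan([.4555,.077,.113])
E
```

```text
[0.45125779 0.0769298  0.126     ] beaker top [0.39613534 0.02061974 0.066     ] [ 3.28347210e-01 -1.34426044e-02  5.55111512e-17]
[[255.90957256 199.63306772]]
t 21.38 pos [0.4515 0.077  0.2103] jaw deg -89.97 xaxis [-9.1e-03 -2.0e-04 -1.0e+00] w 1.0
to [0.4555, 0.077, 0.113] shift cm [ 9.72 -0.   -0.49] dist 0.097
```

carry_out:
  moves: [1,3,0,0.1,0,1,6,0,0.1,0,1,8.5,0,0.1,0,1,10,0,0.1,0,1,10,0,0.1,0,0,10,0,0.1,0,0,10,0,0.1,0,0,10,0,0.1,0,0,10,0,0.1,0,0,10,0,0.1,0,0,10,0,0.1,0,0,10,0,0.1,0]

```text
time: 22.38
tool_pos: [0.4552, 0.077, 0.1173]
tool_rot: [-0.0, 0.708, 0.0, -0.706]
contact_force: [-0.5, 1.4, 5.1]
gripper_width: 0.349
```

carry_out:
  moves: [0,-1,0,0,0,0,-3,0,0,0,0,-6,0,0,0,0,-9,0,0,0,0,-12,0,0,0,0,-14.5,-1,0,0,0,-16,-4,-1,0,0,-17,-8,-2,0,0,-17,-12,-3,0,0,-17,-16,-4,0,0,-17,-19.5,-5,0,0,-17,-21.5,-5.4,0]

```text
time: 23.38
tool_pos: [0.5077, 0.2949, 0.2847]
tool_rot: [-0.001, -0.707, -0.001, 0.708]
contact_force: [0.1, -0.8, -2.7]
gripper_width: 0.349
```

carry_out:
  moves: [0,0,-1.2,0,0,0,0,-1.6,0,0,0,0,-1.6,0,0]

```text
time: 23.63
tool_pos: [0.5074, 0.3078, 0.2848]
tool_rot: [-0.001, -0.707, 0.0, 0.708]
contact_force: [-0.6, -0.1, -2.3]
gripper_width: 0.347
```

```bash
python3 look.py w13
```

```text
t 23.63 pos [0.5074 0.3078 0.2848] jaw deg -89.96 xaxis [-0.0013 -0.001  -1.    ] w 0.347
twist 0.001
[0.5076 0.3071 0.2851]
```

View pics/w13.png

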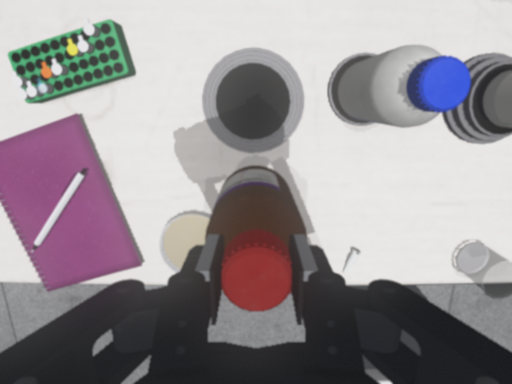

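```bash
python3 - <<'E'
from fit import *
W=dict(np.load('pics/w13.npz'))
print(onz(W,253,101,.06))
plan([.578,.3075,.19])
E
```

```text
[0.5747806  0.31008214 0.06      ]
t 23.68 pos [0.5076 0.3071 0.2851] jaw deg -90.02 xaxis [-7.0e-04 -1.1e-03 -1.0e+00] w 0.347
to [0.578, 0.3075, 0.19] shift cm [ 9.5  -0.06 -7.05] dist 0.118
```

carry_out:
  moves: [0,0,0,-2,0,0,0,-0.05,-5,0,0,1,-0.05,-6.9,0,0,3,-0.05,-7.2,0,0,6,-0.05,-7.2,0,0,8.5,-0.05,-7.2,0,0,9.5,-0.05,-7.2,0,0,9.9,-0.05,-7.2,0,0,9.9,-0.05,-7.2,0,0,9.9,-0.05,-7.2,0]

```text
time: 24.52
tool_pos: [0.5808, 0.3081, 0.1884]
tool_rot: [-0.001, 0.708, 0.0, -0.706]
contact_force: [-0.4, 1.0, -1.5]
gripper_width: 0.343
```

```bash
python3 - <<'E'
from zoom import *
R=(0,0,255);G=(0,255,0)
plan();print(status.state()['contact_force'])
C=[(.579,.3115,.06,.042,R)]
zoom('z14s',[.58,.31,.08],C,'za',h=22,w=22)
zoom('z14t',[.58,.31,.08],C,'zb',cam='top',h=22,w=22)
cv2.imwrite('pics/z14.png',cv2.resize(np.hstack([cv2.imread('pics/za.png'),cv2.imread('pics/zb.png')]),(800,400)))
plan()
E
```

```text
t 24.52 pos [0.5808 0.3081 0.1884] jaw deg -90.04 xaxis [ 2.6e-03  9.0e-04 -1.0e+00] w 0.343
[-0.37008569  0.95277154 -1.50772666]
t 24.62 pos [0.5811 0.3086 0.1892] jaw deg -90.02 xaxis [ 0.004   0.0015 -1.    ] w 0.349
```

View pics/z14.png

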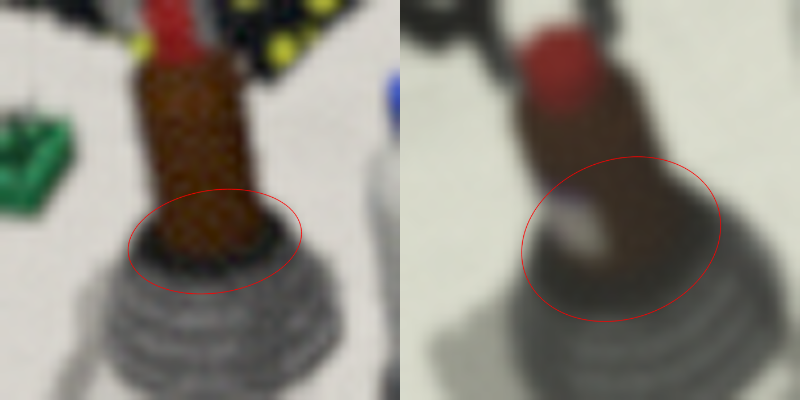

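carry_out:
  moves: [0,0,0.25,0,0,0,0.4,0.25,0,0,0,0.8,0.25,0,0,0,0.8,0.25,0,0,0,0.8,0.25,0,0]

```text
time: 25.03
tool_pos: [0.5796, 0.3057, 0.1777]
tool_rot: [-0.0, -0.707, 0.0, 0.707]
contact_force: [-0.1, -0.7, -2.6]
gripper_width: 0.344
```

```bash
python3 - <<'E'
from zoom import *
R=(0,0,255);G=(0,255,0)
plan();print(status.state()['contact_force'])
C=[(.579,.3115,.06,.042,R),(.579,.3115,.06,.028,G)]
zoom('z15s',[.58,.31,.08],C,'za',h=22,w=22)
zoom('z15t',[.58,.31,.08],C,'zb',cam='top',h=22,w=22)
zoom('scene1',[.58,.31,.08],C,'zc',h=22,w=22,new=False)
cv2.imwrite('pics/z15.png',cv2.resize(np.hstack([cv2.imread(f'pics/{k}.png') for k in ('zc','za','zb')]),(795,265)))
E
```

```text
t 25.03 pos [0.5796 0.3057 0.1777] jaw deg -90.01 xaxis [-9.e-04 -3.e-04 -1.e+00] w 0.344
[-0.06032311 -0.73813713 -2.61358446]
```

View pics/z15.png

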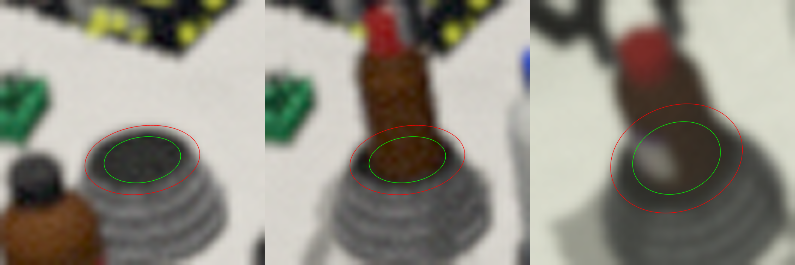

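```bash
python3 -c "
import cv2,numpy as np
a=[cv2.imread(f'pics/{k}.png')[150:520,100:600] for k in ('zc','za')]
cv2.imwrite('pics/z16.png',cv2.resize(np.hstack(a),(800,296)))"
```

```text
(no output)
```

View pics/z16.png

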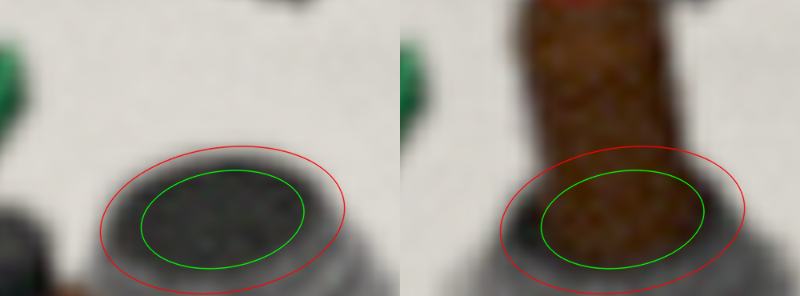

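View pics/zb.png

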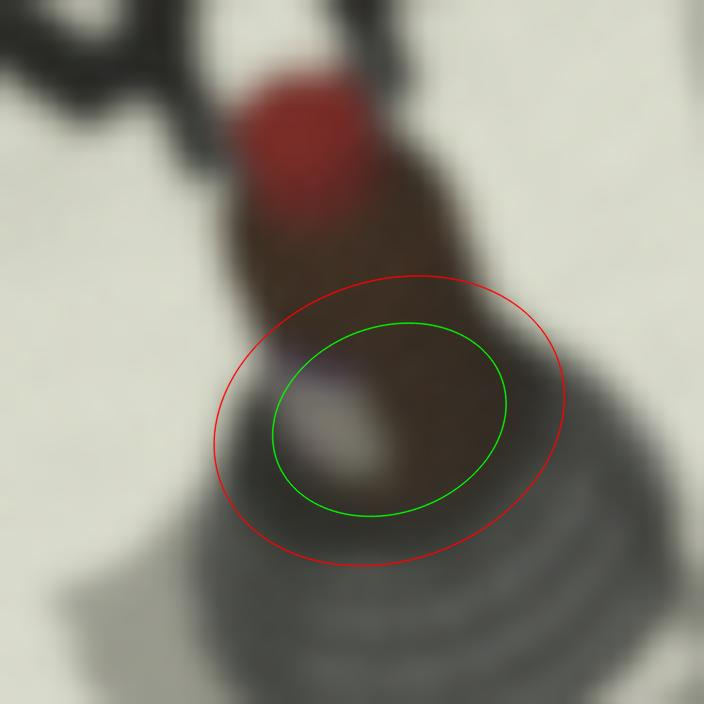

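carry_out:
  moves: [0,0.15,0,0,0,0,0.15,0,0,0,0,0.15,0,0,0]

```text
time: 25.38
tool_pos: [0.5802, 0.3059, 0.1773]
tool_rot: [-0.0, 0.707, 0.0, -0.707]
contact_force: [-0.0, -0.6, 0.0]
gripper_width: 0.35
```

carry_out:
  moves: [0,0.15,0,0,0,0,0.15,0,0,0,0,0.15,0,0,0]

```text
time: 25.63
tool_pos: [0.5807, 0.3061, 0.1773]
tool_rot: [-0.0, 0.708, 0.0, -0.706]
contact_force: [-1.6, -0.0, 5.0]
gripper_width: 0.351
```

carry_out:
  moves: [0.75,0,0,0,0,0.75,0,0,0,0,0.75,0,0,0,0,0.75,0,0,0,0,0.75,0,0,0,0,0.75,-3,0,0,0,0.75,-6,0,0,0,1,-9,0,2,0,1,-12,0,4,0,1,-12,0,6,0,1,-12,0,6,0,1,-12,0,6,0]

```text
time: 26.63
tool_pos: [0.5196, 0.3059, 0.2957]
tool_rot: [0.0, 0.708, 0.0, -0.707]
contact_force: [-0.4, -0.1, -0.6]
gripper_width: 0.998
```

```bash
python3 look.py w17; python3 - <<'E'
from zoom import *
for n in ("scene","top"): cv2.imwrite(f'pics/f17_{n}.png',imaging.grab_frame(n)[:,:,::-1])
a=cv2.imread('pics/f17_scene.png')[125:245,140:300];b=cv2.imread('pics/f17_top.png')[170:290,90:250]
cv2.imwrite('pics/f17.png',cv2.resize(np.hstack([a,b]),None,fx=2.5,fy=2.5,interpolation=cv2.INTER_CUBIC))
E
```

```text
t 26.63 pos [0.5196 0.3059 0.2957] jaw deg -89.97 xaxis [ 1.2e-03  3.0e-04 -1.0e+00] w 0.998
twist 0.0
[0.5198 0.3056 0.2946]
```

View pics/f17.png

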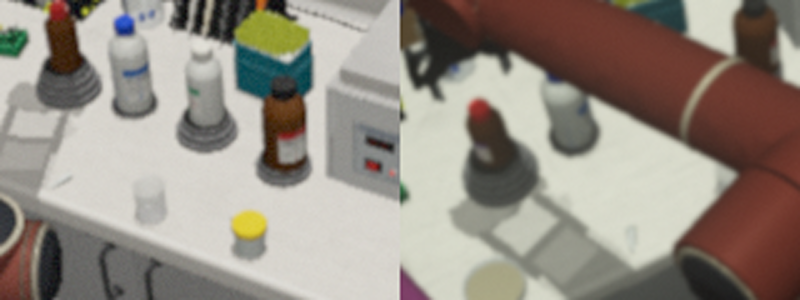

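View pics/w17.png

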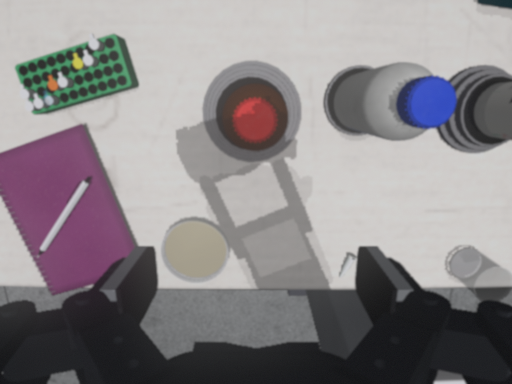

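```bash
python3 - <<'E'
from zoom import *
R=(0,0,255);G=(0,255,0)
C=lambda x,y,z,r,rc:[(x,y,z,.042,R),(x,y,z,r,G),(x,y,.186,rc,G)]
zoom('f17_scene',[.58,.31,.12],C(.5795,.3105,.06,.028,.016),'za',h=24,w=20,new=False)
zoom('f17_top',[.58,.31,.12],C(.5785,.3105,.06,.028,.016),'zb',h=24,w=20,cam='top',new=False)
zoom('f17_scene',[.563,-.13,.1],C(.563,-.1315,.026,.037,.02),'zc',h=24,w=20,new=False)
cv2.imwrite('pics/z17.png',cv2.resize(np.hstack([cv2.imread(f'pics/{k}.png') for k in ('za','zb','zc')]),(800,320)))
S=imaging.camera_info('scene');print(proj(S,[.3727,-.1711,.056]))
E
```

```text
[[239.34738659 214.33864379]]
```

View pics/z17.png

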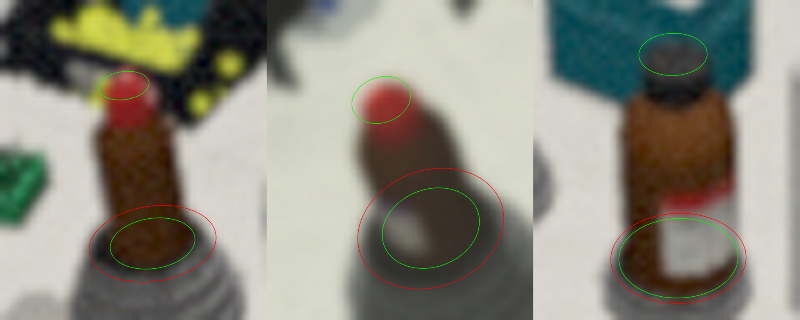

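```bash
python3 -c "
from plant import workorder,status
print(workorder.job_done(),status.state()['time'])"
```

```text
the job is handed in; nothing more can be done
the job is handed in; nothing more can be done
```

All four bottles are on their risers, and I handed the job in at about 27 s of the 96 s allowed. I placed them tallest first: blue cap on the 10 mm riser, black on 26 mm, white on 40 mm and red on 60 mm. I gripped each by the cap and kept it upright all the way. On each riser I lowered it until contact showed (about 3–6 N) before letting go.

- **Bottles:** the scene-camera overlays showed all four upright and centred to about 2–3 mm. The top camera agreed for blue, white and red; the arm hid black's riser from it, so black rests on the scene view alone.
- **Cap height:** I did not measure it separately. Each bottle plus its riser comes to 186 mm, and the cap overlays drawn at that height fit.
- **Sample cup and beaker:** the cup was within about 2 px of its starting pixel. I checked the beaker only by eye; the arm never reached down to it. The yellow look-alike bottle was not approached.
- **Disagreement:** the arm's own position readings and the cameras differed by about 2–8 mm. I therefore made the final placing corrections from how each bottle sat on its riser in the pictures.

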